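# Hang two glaze samples on the drying rail

### The job

Hook the blue and the orange glaze sample onto the drying rail at its open right end and slide each one along under the lamp hood until its handle and hook are centred on the band of its own colour on the hood. They cannot pass each other, so mind the order; leave them hanging freely and still, and leave everything else where it is.

Things in the scene. Friction and masses are not known exactly. Their poses are not given: they have to be found in the camera images.
- sample_blue: Blue glaze sample on a rigid hanger, 0.2 kg. Origin: on the rail's axis when seated, mid-hook; x from handle to lip, y along the rail, z up. Side view (x,z mm): roof an inverted V, top z 15; lip x 12.5..16.5, z 6..-14; stem x -16.5..-12.5, z 6..-56; tile x 2.5..12.5, z -56..-126, 60 wide in y. Hook 30 wide in y. Rail enters from +x only, level, between lip end (z -14) and plate (z -52).
- sample_orange: Orange glaze sample on a rigid hanger, 0.2 kg. Origin: on the rail's axis when seated, mid-hook; x from handle to lip, y along the rail, z up. Side view (x,z mm): roof an inverted V, top z 15; lip x 12.5..16.5, z 6..-14; stem x -16.5..-12.5, z 6..-56; tile x 2.5..12.5, z -56..-126, 60 wide in y. Hook 30 wide in y. Rail enters from +x only, level, between lip end (z -14) and plate (z -52).
- handle_blue (a point): middle of the blue sample's handle: a level blue bar 50 mm long (x), 28 wide (y), 16 high, centred 60 mm on the robot's side of the hook (sample x -60, z 0); axes as the sample's. Grip it across its 28 mm width, at any tilt in the sample's x-z plane. A hanger let go unseated or out of plumb may sway for some seconds.
- handle_orange (a point): middle of the orange sample's handle: a level orange bar 50 mm long (x), 28 wide (y), 16 high, centred 60 mm on the robot's side of the hook (sample x -60, z 0); axes as the sample's. Grip it across its 28 mm width, at any tilt in the sample's x-z plane. A hanger let go unseated or out of plumb may sway for some seconds.
- band_blue: Blue band, 20 mm wide along y, painted round the robot-side face, top and far face of the lamp hood: the mark for the blue sample. Origin at the middle of the band's underside on the hood's top face (z 292 mm), straight above the rail. x, y, z parallel to the rack's. Fixed, does not touch anything.
- band_orange: Orange band, 20 mm wide along y, painted round the robot-side face, top and far face of the lamp hood: the mark for the orange sample. Origin at the middle of the band's underside on the hood's top face (z 292 mm), straight above the rail. x, y, z parallel to the rack's. Fixed, does not touch anything.
- rack: Fixed drying rack. Origin on the table below the middle of the rail; y along the rail (robot's left), x away from the robot, z up. Rail: 14 mm steel bar, axis z 200 mm, y -250..250, end posts 24 mm wide in x, to z 212. White hood: x -35..65, y -90..260, z 232..292, too low to hook or unhook under it. Rail open above at y -250..-90. Hood columns behind the rail, x 65..81.
- rail_right (a point): point on the rail's axis, 200 mm to the right (-y of the rack) of its middle, height 200 mm, in the open part
- rail_left (a point): point on the rail's axis, 200 mm to the left (+y of the rack) of its middle, height 200 mm, beneath the hood. Here an upright tool on a hung handle would hit the hood: lean it back towards the robot by 20 to 50 degrees, fingers pointing forward and down
- stand_blue: fixed wooden stand, 44 x 95 x 84 mm, its slot (63 mm along y, 32 deep, floor at z 52) holding the lower edge of the blue sample's tile with 0.9 mm play each side: the sample stands upright, leaning up to 4 degrees; lift it straight up. Origin on the table under the centre; axes as the sample's. The sample's origin is at x -7.5, z 178 mm here. It may stand left or right.
- stand_orange: the same stand, holding the orange sample
- sample_white: bystander: white sample without a handle, already hung near the left end of the rail; same hook, tile 60 mm wide along the rail. Origin on the rail axis.
- spray: bystander: white bottle, 60 mm diameter, 160 mm high, loose, between the stands; origin under its centre
- jar_blue: bystander: amber jar with a brown cap, 60 mm diameter, 85 mm high, loose, beside the blue sample's stand; origin under its centre
- jar_orange: bystander: clear jar with a red cap, 60 mm diameter, 85 mm high, loose, beside the orange sample's stand; origin under its centre
- bowl: bystander: terracotta bowl, 110 mm diameter, 45 mm high, under the rail; origin under its centre
- mug: bystander: blue mug, 76 mm diameter, 85 mm high, at the left; origin under its centre
- tub: bystander: white tub, 100 mm diameter, 110 mm high, at the right; origin under its centre
- rib: bystander: flat wooden scraper, 90 x 45 x 8 mm, lying on the table near the robot; origin under its middle
Not all that is in view belongs to the job. What is shaped like the sample_orange but yellow is not meant.

How it is judged:
By the outcome, as a careful person would: the job done as asked, in the order asked, and still so for the second after the job is handed in, with the robot touching nothing.
It also fails if it takes over 72 s, if anything falls off the work surface, if the arm or the gripper's body presses on something with over 40 N, if the wrist force passes 120 N, or if a joint passes its speed limit or range.

### The arm

A 6-joint arm with a two-finger parallel gripper is mounted at the origin on the work surface. World frame = base frame: x ahead of the robot, y to its left, z up, the work surface at z = 0. Lengths are in mm, angles in rad, forces in N, time in s.
With the tool pointing down it reaches from about 350 to 775 mm from the base axis. Payload 7.3 kg.
Tool frame: the origin (TCP) lies midway between the tips of the shut fingers; the grasp point (between the pads) lies 19 mm behind it; z points along the fingers, y is the line along which they close (so a half turn about z gives the same grasp; the last joint's range is limited). The gripper opens to 92 mm and grips with 3 to 60 N. Pads are 19 mm wide; open, the fingers measure 130 mm over their backs; the gripper's body (75 mm by 190 mm) begins 47 mm behind the grasp point.
Start: joints at [1.066, 0.342, 1.524, -0, 1.275, -0.146], TCP at [184.341, 491.593, 226.741] pointing down, gripper open.
Joint ranges: [-2.53, 2.53], [-0.77, 2.02], [0.04, 2.7], [-1, 4.14], [0.28, 2.66], [-3.11, 3.11]. Speed limits (rad/s): [2.57, 2.57, 3.14, 3.14, 3.14, 3.14].

### API

Orientations are given as [roll, pitch, yaw] about the fixed x, y, z axes, in that order (R = Rz(yaw) Ry(pitch) Rx(roll)).
In Python, from plant import bot gives the robot as it stands.
- The arm moves only by the tool servo_tool, never from a script. Its argument "deltas" is a list of rows, each a list of 2 entries, a list of its own where there are three numbers: the shift along the tool's x, y, z in m, then the turn, a rotation vector about the tool's x, y, z in degrees. A call has 1 to 20 rows; each row shifts and turns the commanded pose from where the row before left it, along the tool's axes as they then stand; what a row does not reach is not made up. A row lasts 1/8 s, in which the tool goes at most 62.5 mm and 10.7 degrees, less where a joint would pass 70% of its speed; a pose out of reach is approached as far as the arm can. A call with a gripper value outside its range is refused whole. "fingers" is the opening, from 0 (shut) to 1 (fully open), set as the call begins (left out, the last holds). The fingers move at their own pace and stop on an object; the grip force is fixed at half the most. Time passes only in rows, so rows that do not move let the fingers close. It gives the time, the measured TCP pose, the force, the opening and the grip force at its end, in the units of the state.
- bot.get_obs(): the state, without advancing time (a new reading comes with each control period).
- bot.capture(name): name is "scene" or "top" or "wrist"; returns the picture (420x560x3 uint8, red, green, blue); there is no depth.
- bot.camera_model(name): a dict with "mtx" (3x3 intrinsics, pixels), "dist" ([k1, k2, p1, p2, k3] as OpenCV has them; the pictures are not rectified), "xyz" and "rotation" of the camera in the world. Camera axes: x right, y down, z forward; pixel columns grow to the right and rows downward; lengths in mm; the calibration is good to about 2 mm. A picture is of the moment at which its call begins: read the wrist's pose just before it. camera_model takes no time and is no camera call; for the wrist camera it gives the pose at the moment of the call.
- bot.close_job(): hands the job in; it is judged then, once.
The state is a dict: "time": time; "joint_positions": joint angles; "dq": joint speeds; "tau": joint torques, N m; "tool_pos": TCP position; "tcp_rot": TCP orientation; "contact_force": force on the tool from outside, world axes, zero at the start; "moment": the same for the moment, N m; "grip_width": finger opening in mm; "finger_force": force on a finger pad.
Only numpy, scipy, OpenCV 4.12 (cv2) and the standard library are available. Lean on these libraries where they do the work, as an engineer would, in place of code of your own. Each camera call takes 0.05 s, during which the arm holds its last target. There are 200 camera calls.

## Working session

There is one attempt and no reset: what is moved stays moved. The work goes in short steps, Python scripts to look and compute and a tool call to move; the robot and the scene stay as the last step left them, time stands still between calls to the robot, and variables do not carry over. Pictures are saved under pics/ and viewed, at most 10 in all, crops included, and the job is handed in when it is done.

Besides the shell and the picture viewer there is one more tool, called after "Call:" as name(argument=value, ...), one argument or row to a line, values as JSON. servo_tool: Moves the arm, as the interface text tells. Its arguments: {"type":"object","properties":{"deltas":{"type":"array"},"fingers":{"type":"number"}},"required":["deltas"]}

```bash
mkdir -p pics; ls; python3 - <<'E'
from plant import bot
import cv2,numpy as np
o=bot.get_obs();print({k:np.round(v,3).tolist() for k,v in o.items()})
for n in("scene","top"):
    im=bot.capture(n);cv2.imwrite(f"pics/{n}0.png",im[:,:,::-1])
    m=bot.camera_model(n);print(n,{k:np.round(v,4).tolist() for k,v in m.items()})
im=bot.capture("wrist");cv2.imwrite("pics/wrist0.png",im[:,:,::-1])
E
```

```text
pics
{'time': 0.0, 'joint_positions': [1.066, 0.343, 1.525, -0.0, 1.275, -0.146], 'dq': [-0.0, -0.001, 0.001, 0.001, -0.0, -0.001], 'tau': [0.0, -43.124, -24.422, 0.072, 0.056, -0.0], 'tool_pos': [184.134, 491.212, 226.055], 'tcp_rot': [-3.14, -0.0, 2.783], 'contact_force': [-0.745, -0.191, -0.567], 'moment': [0.102, -0.034, 0.0], 'finger_force': 0.0, 'grip_width': 91.66}
scene {'mtx': [[408.3239, 0.0, 277.9033], [0.0, 408.3239, 211.4117], [0.0, 0.0, 1.0]], 'dist': [-0.0326, 0.0, 0.0, 0.0, 0.0], 'xyz': [1388.5045, 588.2596, 996.0449], 'rotation': [-2.2476, 0.0071, 2.0228]}
top {'mtx': [[450.4791, 0.0, 272.7507], [0.0, 450.4791, 211.7401], [0.0, 0.0, 1.0]], 'dist': [-0.1064, 0.0, 0.0, 0.0, 0.0], 'xyz': [311.5612, 115.345, 1585.6348], 'rotation': [-3.0152, 0.0042, -1.5688]}
```

View pics/scene0.png

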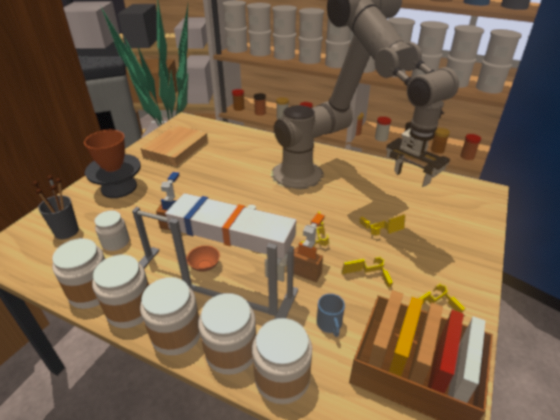

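View pics/top0.png

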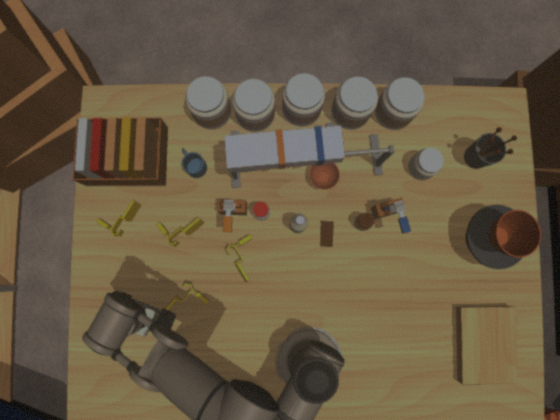

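Scene view: orange handle is at about (318,220) and the blue one at (173,178). The yellow look-alikes are at (380,225), (370,270) and (440,298). Top view: orange handle (228,225) and its stand (232,207); blue handle (405,226) and its stand (388,208). The bands are at (281,147) for orange and (320,145) for blue. The rail's open end is on the right, by (388,150). Orange's band is further in, so orange goes first.

```bash
cat > h.py <<'E'
import cv2,numpy as np
from scipy.spatial.transform import Rotation as R
def cam(bot,n):
    m=bot.camera_model(n);return dict(K=np.array(m["mtx"]),d=np.array(m["dist"]),c=np.array(m["xyz"]),R=R.from_euler("xyz",m["rotation"]).as_matrix())
def ray(c,p):
    u=cv2.undistortPoints(np.array(p,float).reshape(-1,1,2),c["K"],c["d"]).reshape(-1,2)
    d=np.c_[u,np.ones(len(u))]@c["R"].T;return d/np.linalg.norm(d,axis=1)[:,None]
def plane(c,p,z):
    d=ray(c,p);return c["c"]+d*((z-c["c"][2])/d[:,2])[:,None]
def tri(cs,ps):
    A=np.zeros((3,3));b=np.zeros(3);Q=[]
    for c,p in zip(cs,ps):
        d=ray(c,p)[0];M=np.eye(3)-np.outer(d,d);A+=M;b+=M@c["c"];Q.append((M,c["c"]))
    x=np.linalg.solve(A,b);return x,[round(float(np.linalg.norm(M@(x-c))),1) for M,c in Q]
def proj(c,X):
    return cv2.projectPoints(np.array(X,float).reshape(-1,1,3),cv2.Rodrigues(c["R"].T)[0],-c["R"].T@c["c"],c["K"],c["d"])[0].reshape(-1,2)
HS=dict(orange=((5,165,90),(14,255,255)),blue=((100,130,40),(120,255,255)),yellow=((19,150,80),(30,255,255)))
def blobs(im,col,amin=15):
    m=cv2.inRange(cv2.cvtColor(im,cv2.COLOR_RGB2HSV),*[np.array(v) for v in HS[col]])
    n,l,s,ce=cv2.connectedComponentsWithStats(m)
    out=[]
    for i in range(1,n):
        if s[i,4]>=amin:
            ys,xs=np.where(l==i);r=cv2.minAreaRect(np.c_[xs,ys].astype(np.float32));out.append((ce[i].round(1).tolist(),int(s[i,4]),np.round(cv2.boxPoints(r),1).tolist()))
    return out
E
python3 - <<'E'
from plant import bot
from h import *
for n in("scene","top"):
    im=cv2.imread(f"pics/{n}0.png")[:,:,::-1].copy();hsv=cv2.cvtColor(im,cv2.COLOR_RGB2HSV)
    P=[(318,220),(236,220),(173,178),(192,212)] if n=="scene" else [(228,225),(281,147),(405,226),(320,145)]
    for x,y in P:print(n,(x,y),hsv[y,x])
    for c in("orange","blue"):
        for b in blobs(im,c):print(n,c,b)
s=cv2.imread("pics/scene0.png");t=cv2.imread("pics/top0.png")
a=cv2.resize(s[150:330,130:350],None,fx=3.6,fy=3.2,interpolation=2)
b=cv2.resize(t[120:260,200:440],None,fx=3.3,fy=3.3,interpolation=2)
cv2.imwrite("pics/crS.png",a);cv2.imwrite("pics/crT.png",b)
E
```

```text
scene (318, 220) [ 13 234 208]
scene (236, 220) [ 24  21 195]
scene (173, 178) [109 145 111]
scene (192, 212) [108 141 127]
scene orange ([239.1, 94.2], 23, [[233.0, 95.0], [242.3000030517578, 89.80000305175781], [244.3000030517578, 93.30000305175781], [234.89999389648438, 98.5]])
scene orange ([259.7, 107.3], 116, [[255.0, 101.0], [264.0, 101.0], [264.0, 114.0], [255.0, 114.0]])
scene orange ([306.0, 102.9], 21, [[299.79998779296875, 104.0], [300.5, 100.30000305175781], [312.5, 102.4000015258789], [311.79998779296875, 106.0999984741211]])
scene orange ([237.6, 108.8], 15, [[233.1999969482422, 109.4000015258789], [234.0, 106.0], [243.0, 108.0], [242.1999969482422, 111.4000015258789]])
scene orange ([383.9, 119.0], 28, [[376.70001220703125, 120.69999694824219], [377.79998779296875, 115.19999694824219], [390.79998779296875, 117.80000305175781], [389.70001220703125, 123.30000305175781]])
scene orange ([359.1, 126.3], 30, [[357.29998779296875, 132.89999389648438], [358.70001220703125, 118.80000305175781], [361.0, 119.0], [359.6000061035156, 133.1999969482422]])
scene orange ([104.2, 139.
[... 1945 characters left out ...]
3999938964844, 376.20001220703125], [406.0, 395.0], [401.3999938964844, 404.20001220703125]])
scene blue ([546.2, 142.8], 6361, [[516.0, 0.0], [559.0, 0.0], [559.0, 297.0], [516.0, 297.0]])
scene blue ([173.2, 176.0], 23, [[170.0, 177.0], [174.5, 172.5], [177.0, 175.0], [172.5, 179.5]])
scene blue ([194.2, 208.7], 58, [[185.60000610351562, 216.6999969482422], [202.60000610351562, 197.60000610351562], [204.39999389648438, 199.1999969482422], [187.39999389648438, 218.3000030517578]])
top (228, 225) [ 16 170 129]
top (281, 147) [ 13 158 131]
top (405, 226) [108 111  94]
top (320, 145) [109 109  91]
top orange ([552.5, 417.6], 17, [[550.0, 419.0], [550.0, 415.0], [556.0, 415.0], [556.0, 419.0]])
```

View pics/crT.png

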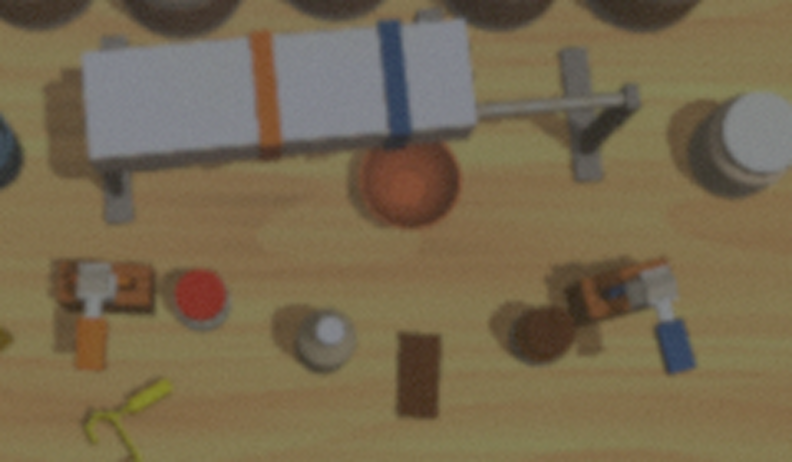

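View pics/crS.png

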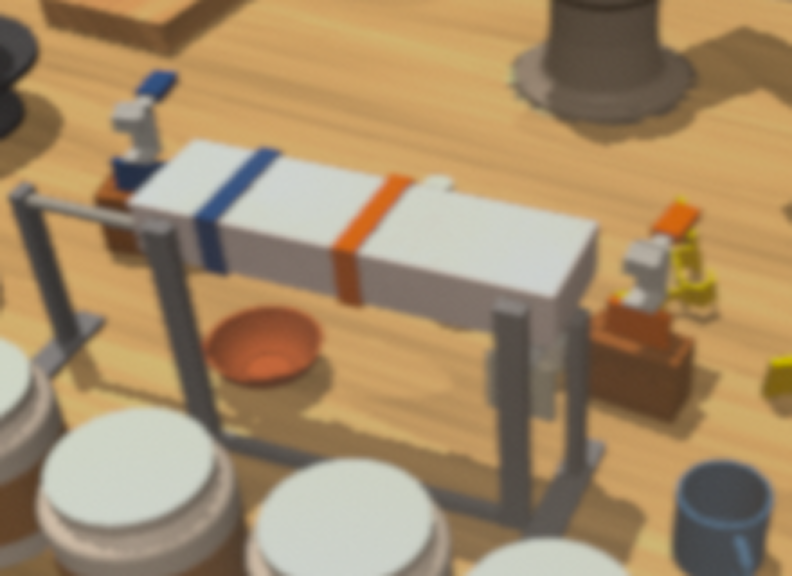

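The top crop confirms the choice. The orange bar is at crop (91,343), joined by a grey hook to the orange tile in its stand. The yellow decoy lies flat at crop (120,410). The blue bar is at crop (675,345). The bands are at crop (265,92) and (395,80), the rail end post is at (630,97), and the rack is yawed slightly.

```bash
cat > meas.py <<'E'
from h import *
def blob(im,box,col,up=4):
    x0,y0,x1,y1=box
    c=cv2.resize(cv2.GaussianBlur(im,(3,3),0)[y0:y1,x0:x1],None,fx=up,fy=up,interpolation=cv2.INTER_CUBIC)
    h=cv2.cvtColor(c,cv2.COLOR_RGB2HSV).astype(int);f=c.astype(int)
    m=((h[...,0]>98)&(h[...,0]<122)&(h[...,1]>75)) if col=="blue" else ((h[...,0]<18)&(h[...,1]>145)&(f[...,0]-f[...,2]>55))
    n,l,s,ce=cv2.connectedComponentsWithStats(m.astype(np.uint8))
    i=1+np.argmax(s[1:,4]);ys,xs=np.where(l==i);r=cv2.minAreaRect(np.c_[xs,ys].astype(np.float32))
    M=lambda p:(np.array(p)+.5)/up-.5+[x0,y0]
    return M(ce[i]),M(cv2.boxPoints(r)),s[i,4]/up**2
def ends(box):  # midpoints of short sides
    e=[(np.linalg.norm(box[i]-box[(i+1)%4]),i) for i in range(4)];i=min(e)[1]
    return (box[i]+box[(i+1)%4])/2,(box[(i+2)%4]+box[(i+3)%4])/2
E
python3 - <<'E'
from plant import bot
from meas import *
S,T=cam(bot,"scene"),cam(bot,"top")
s=cv2.imread("pics/scene0.png")[:,:,::-1].copy();t=cv2.imread("pics/top0.png")[:,:,::-1].copy()
for c,bs,bt in(("orange",(305,205,330,230),(217,212,240,236)),("blue",(163,168,182,183),(394,212,415,236))):
    a=blob(s,bs,c);b=blob(t,bt,c)
    X,e=tri([S,T],[a[0],b[0]]);print(c,"handle S",a[0].round(1),a[2],"T",b[0].round(1),b[2],"tri",X.round(1),e)
    E=plane(T,ends(b[1]),X[2]);v=E[1]-E[0];print("  ends top",E.round(1).tolist(),"len",np.linalg.norm(v).round(1),"dir deg",np.degrees(np.arctan2(v[1],v[0])).round(1))
    E=plane(S,ends(a[1]),X[2]);v=E[1]-E[0];print("  ends sc",E.round(1).tolist(),"len",np.linalg.norm(v).round(1),"dir deg",np.degrees(np.arctan2(v[1],v[0])).round(1))
for c,bt in(("orange",(270,125,292,170)),("blue",(308,122,330,165))):
    b=blob(t,bt,c);print(c,"band box",b[1].round(1).tolist(),plane(T,ends(b[1]),292).round(1).tolist())
# hood top corners (top view, manual from crop), and scene
cr=np.array([(83,55),(465,20),(474,126),(93,160)])/3.3+[200,120]
cs=np.array([(555,292),(132,203),(200,140),(597,230)])/[3.6,3.2]+[130,150]
print("hood T z292",plane(T,cr,292).round(0).tolist());print("hood S",plane(S,cs,292).round(0).tolist())
for a,b in((cr[0],cs[0]),(cr[1],cs[1])):print("tri corner",tri([S,T],[b,a]))
pt=np.array([630,97])/3.3+[200,120];ps=np.array([24,193])/[3.6,3.2]+[130,150];print("post top",tri([S,T],[ps,pt]))
E
```

```text
orange handle S [317.6 218.1] 120.4375 T [227.  223.9] 120.5 tri [451.8 265.4 178. ] [0.1, 0.1]
  ends top [[475.0, 264.6, 178.0], [428.1, 266.2, 178.0]] len 46.9 dir deg 178.1
  ends sc [[419.7, 266.8, 178.0], [483.2, 265.0, 178.0]] len 63.5 dir deg -1.6
blue handle S [173.2 175.9] 36.375 T [404.2 224.5] 82.6875 tri [ 450.5 -295.   175.9] [0.0, 0.0]
  ends top [[471.8, -289.9, 175.9], [430.2, -300.1, 175.9]] len 42.8 dir deg -166.2
  ends sc [[428.0, -300.6, 175.9], [471.3, -290.2, 175.9]] len 44.5 dir deg 13.5
orange band box [[276.6, 130.0], [280.6, 129.7], [283.7, 163.7], [279.8, 164.1]] [[721.5, 104.2, 292.0], [617.7, 95.0, 292.0]]
blue band box [[314.8, 127.3], [319.9, 126.7], [323.8, 159.8], [318.6, 160.4]] [[629.3, -21.2, 292.0], [730.6, -11.3, 292.0]]
hood T z292 [[701.0, 263.0, 292.0], [734.0, -82.0, 292.0], [636.0, -88.0, 292.0], [604.0, 252.0, 292.0]]
hood S [[704.0, 268.0, 292.0], [742.0, -72.0, 292.0], [644.0, -79.0, 292.0], [622.0, 264.0, 292.0]]
tri corner (array([700.98846731, 264.79193699, 288.64663407]), [1.5, 1.5])
tri corner (array([735.12759378, -81.06505476, 284.48642713]), [2.2, 2.2])
post top (array([ 687.14164894, -252.88314874,  201.93582576]), [1.0, 1.0])
```

```bash
cat >> h.py <<'E'
def tool(o): return np.array(o["tool_pos"]),R.from_euler("xyz",o["tcp_rot"])
def goal_rot(yaw_deg,tilt_deg):  # sample yaw, lean back
    return R.from_euler("z",yaw_deg,degrees=True)*R.from_euler("xyz",[180,0,180],degrees=True)*R.from_euler("y",-tilt_deg,degrees=True)
def plan(o,P,Rg):
    p,r=tool(o);rv=np.degrees((r.inv()*Rg).as_rotvec());print("t",round(float(o["time"]),2),"rotvec",rv.round(1),"then shift mm(tool)",(Rg.inv().apply(np.array(P)-p)).round(1))
E
python3 - <<'E'
from plant import bot
from h import *
o=bot.get_obs();p,r=tool(o);W=cam(bot,"wrist")
print("cam in tool",r.inv().apply(W["c"]-p).round(1),"axes",(r.as_matrix().T@W["R"]).round(3).tolist(),W["K"].round(0).tolist())
Rg=goal_rot(-1.8,40);print(Rg.as_matrix().round(2).tolist())
G=np.array([451.8,265.4,178]);
for back in(120,):
    tcp=G+Rg.as_matrix()[:,2]*(19-back);print("target",tcp.round(1));plan(o,tcp,Rg)
    # predicted pixel of handle
    cc=tcp+Rg.apply(r.inv().apply(W["c"]-p));C=dict(W,c=cc,R=Rg.as_matrix()@(r.as_matrix().T@W["R"]));print(proj(C,[G,G+[85,0,0]]))
E
```

```text
cam in tool [  85.1    0.9 -157.5] axes [[-0.001, -0.95, -0.311], [1.0, -0.0, -0.002], [0.002, -0.311, 0.95]] [[292.0, 0.0, 278.0], [0.0, 292.0, 207.0], [0.0, 0.0, 1.0]]
[[-0.77, 0.03, 0.64], [0.02, 1.0, -0.02], [-0.64, 0.0, -0.77]]
target [386.9 267.4 255.4]
t 0.15 rotvec [ -6.6 -39.7 -18. ] then shift mm(tool) [-179.3 -217.4  112.4]
[[277.99010148 207.96002482]
 [280.46840441 245.90106125]]
```

Call:
servo_tool(
  deltas=[
    [[0,0,0],[-1.3,-7.9,-3.6]],
    [[0,0,0],[-1.3,-7.9,-3.6]],
    [[0,0,0],[-1.3,-7.9,-3.6]],
    [[0,0,0],[-1.3,-7.9,-3.6]],
    [[0,0,0],[-1.4,-8.1,-3.6]],
    [[-0.018,-0.0217,0.0112],[0,0,0]],
    [[-0.018,-0.0217,0.0112],[0,0,0]],
    [[-0.018,-0.0217,0.0112],[0,0,0]],
    [[-0.018,-0.0217,0.0112],[0,0,0]],
    [[-0.018,-0.0217,0.0112],[0,0,0]],
    [[-0.018,-0.0217,0.0112],[0,0,0]],
    [[-0.018,-0.0217,0.0112],[0,0,0]],
    [[-0.018,-0.0217,0.0112],[0,0,0]],
    [[-0.018,-0.0217,0.0112],[0,0,0]],
    [[-0.018,-0.0217,0.0112],[0,0,0]],
    [[0,0,0],[0,0,0]],
    [[0,0,0],[0,0,0]],
  ],
  fingers=1,
)

```text
time: 2.28
tool_pos: [387.3, 268.4, 256.5]
tcp_rot: [3.14, 0.699, 3.11]
contact_force: [0.6, 0.2, -1.4]
grip_width: 91.4
finger_force: 0.0
```

```bash
python3 - <<'E'
from plant import bot
from h import *
o=bot.get_obs();W=cam(bot,"wrist");im=bot.capture("wrist");cv2.imwrite("pics/w1.png",im[:,:,::-1]);np.savez("w1.npz",**W)
print(o["joint_positions"]);plan(o,[386.9,267.4,255.4],goal_rot(-1.8,40));print(proj(W,[[451.8,265.4,178]]))
E
```

```text
[ 0.7495449   0.02824228  2.06225816 -0.80228147  0.68003141 -0.24435816]
t 2.27 rotvec [ 0.1  0.  -0. ] then shift mm(tool) [ 1.  -1.   0.7]
[[276.80533704 206.82134504]]
```

View pics/w1.png

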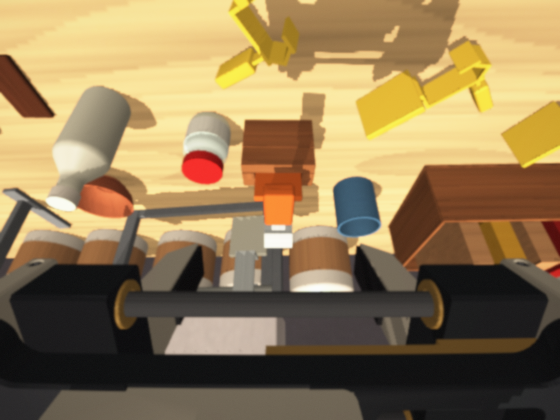

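The wrist view shows the orange bar centred at about (278,208) with its stand above it. The grey hook is at (278,238) and the jar with the red cap at (205,150). The fingers straddle the bar symmetrically.

```bash
cat >> meas.py <<'E'
def barline(im,C,G,col,z):
    "centre line of the bar's top face by rows around its predicted pixel, cast on plane z"
    u,v=proj(C,[G])[0];h=cv2.cvtColor(cv2.GaussianBlur(im,(3,3),0),cv2.COLOR_RGB2HSV).astype(int);L=[]
    for y in range(int(v)-40,int(v)+45):
        row=h[y];m=(row[:,0]>98)&(row[:,0]<122)&(row[:,1]>110) if col=="blue" else (row[:,0]<14)&(row[:,1]>190)
        x=np.where(m)[0];x=x[abs(x-u)<45]
        if len(x)>8:L.append((y,x.min(),x.max()))
    return np.array(L,float)
E
python3 - <<'E'
from meas import *
W=dict(np.load("w1.npz"));im=cv2.imread("pics/w1.png")[:,:,::-1].copy()
L=barline(im,W,[451.8,265.4,178],"orange",186);print(L[::3].astype(int).tolist())
P=lambda y,x:plane(W,[[x,y]],186)[0]
for y,a,b in L[::4]:
    p,q=P(y,a-.5),P(y,b+.5);print(int(y),((p+q)/2).round(1),"w",np.linalg.norm(p-q).round(1))
E
```

```text
[[173, 255, 300], [176, 255, 301], [179, 255, 301], [182, 255, 301], [185, 255, 300], [188, 255, 300], [191, 255, 300], [194, 255, 300], [197, 255, 301], [200, 262, 295], [203, 264, 293], [206, 264, 292], [209, 265, 292], [212, 265, 292], [215, 265, 291], [218, 266, 290], [221, 266, 290]]
173 [391.6 268.1 186. ] w 34.2
177 [396.4 268.4 186. ] w 35.6
181 [401.4 268.2 186. ] w 36.3
185 [406.6 267.6 186. ] w 36.2
189 [412.  267.4 186. ] w 36.9
193 [417.7 267.2 186. ] w 37.7
197 [423.5 267.5 186. ] w 39.3
201 [429.6 267.3 186. ] w 26.5
205 [436. 267. 186.] w 25.3
209 [442.7 267.3 186. ] w 25.0
213 [449.7 266.6 186. ] w 24.6
217 [457.  266.4 186. ] w 23.3
221 [464.6 266.1 186. ] w 23.9
```

Call:
servo_tool(
  deltas=[
    [[0.0008,0,0.02],[0,0,0]],
    [[0.0008,0,0.02],[0,0,0]],
    [[0.0008,0,0.02],[0,0,0]],
    [[0.0008,0,0.02],[0,0,0]],
    [[0,0,0.02],[0,0,0]],
    [[0,0,0.012],[0,0,0]],
    [[0,0,0.006],[0,0,0]],
    [[0,0,0],[0,0,0]],
  ],
  fingers=1,
)

```text
time: 3.32
tool_pos: [463.0, 267.5, 176.7]
tcp_rot: [3.14, 0.676, 3.11]
contact_force: [-0.2, 0.1, -0.2]
grip_width: 91.6
finger_force: 0.0
```

Call:
servo_tool(
  deltas=[
    [[0,0,0],[0,0,0]],
    [[0,0,0],[0,0,0]],
    [[0,0,0],[0,0,0]],
    [[0,0,0],[0,0,0]],
    [[0,0,0],[0,0,0]],
    [[0,0,0],[0,0,0]],
  ],
  fingers=0.15,
)

```text
time: 4.08
tool_pos: [462.9, 267.5, 176.6]
tcp_rot: [3.14, 0.676, 3.11]
contact_force: [-0.7, -0.0, 0.7]
grip_width: 36.6
finger_force: 0.0
```

```bash
python3 - <<'E'
from plant import bot
from h import *
o=bot.get_obs();print(np.round(o["joint_positions"],3),o["grip_width"]);plan(o,[461.2,266.1,163.4],goal_rot(-2,40));plan(o,[461.2,266.1,163.4],goal_rot(-2,25))
E
```

```text
[ 0.6    0.244  2.063 -0.996  0.454 -0.107] 36.59619839049441
t 4.08 rotvec [ 0.2 -1.3  0.2] then shift mm(tool) [ 9.7 -1.5  9.1]
t 4.08 rotvec [ 0.2 13.7  0.2] then shift mm(tool) [ 7.  -1.5 11.3]
```

The arm stopped at the j4 limit (-1) at this tilt, before the fingers touched the bar. I'll back off and use a tilt of about 29° instead.

Call:
servo_tool(
  deltas=[
    [[0,0,-0.015],[0,0,0]],
    [[0,0,-0.025],[0,0,0]],
    [[0,0,0],[0,9.7,0]],
    [[0,0,0],[0,0,0]],
    [[0,0,0],[0,0,0]],
  ],
  fingers=1,
)

```text
time: 4.7
tool_pos: [439.5, 263.2, 206.9]
tcp_rot: [-3.128, 0.574, 3.105]
contact_force: [0.2, -0.4, -0.4]
grip_width: 81.9
finger_force: 0.0
```

```bash
python3 - <<'E'
from plant import bot
from h import *
o=bot.get_obs();print(np.round(o["joint_positions"],3),o["grip_width"],o["tool_pos"]);g=goal_rot(-2,29);plan(o,np.array([449,266.5,178])+g.as_matrix()[:,2]*19,g)
E
```

```text
[ 0.597  0.166  1.989 -0.623  0.606 -0.483] 81.89451852889526 [439.4719633  263.15063262 206.90368784]
t 4.7 rotvec [-0.8  3.9 -0.1] then shift mm(tool) [ 5.8  3.7 48.8]
```

Call:
servo_tool(
  deltas=[
    [[0.003,0.002,0],[-0.8,3.9,0]],
    [[0.003,0.002,0.012],[0,0,0]],
    [[0,0,0.015],[0,0,0]],
    [[0,0,0.013],[0,0,0]],
    [[0,0,0.009],[0,0,0]],
    [[0,0,0],[0,0,0]],
    [[0,0,0],[0,0,0]],
  ],
  fingers=1,
)

```text
time: 5.58
tool_pos: [458.3, 267.3, 161.6]
tcp_rot: [3.14, 0.505, 3.105]
contact_force: [-0.0, -0.1, 0.8]
grip_width: 92.1
finger_force: 0.0
```

```bash
python3 - <<'E'
from plant import bot
from h import *
o=bot.get_obs();print(np.round(o["joint_positions"],3),o["grip_width"],o["tool_pos"]);g=goal_rot(-2,29);plan(o,np.array([449,266.5,178])+g.as_matrix()[:,2]*19,g)
E
```

```text
[ 0.542  0.264  1.975 -0.543  0.533 -0.573] 92.05719761264041 [458.28391815 267.28489568 161.55720908]
t 5.58 rotvec [ 0.1 -0.1 -0.1] then shift mm(tool) [ 0.1 -1.1  0.1]
```

Call:
servo_tool(
  deltas=[
    [[0,-0.001,0],[0,0,0]],
    [[0,0,0],[0,0,0]],
    [[0,0,0],[0,0,0]],
    [[0,0,0],[0,0,0]],
    [[0,0,0],[0,0,0]],
    [[0,0,0],[0,0,0]],
    [[0,0,0],[0,0,0]],
    [[0,0,0],[0,0,0]],
    [[0,0,0],[0,0,0]],
  ],
  fingers=0.15,
)

```text
time: 6.7
tool_pos: [458.2, 266.2, 161.3]
tcp_rot: [3.14, 0.505, 3.105]
contact_force: [0.2, -1.0, -0.3]
grip_width: 27.4
finger_force: 30.0
```

Call:
servo_tool(
  deltas=[
    [[-0.0029,0,-0.00525],[0,0,0]],
    [[-0.0039,0,-0.007],[0,0,0]],
    [[-0.0039,0,-0.007],[0,0,0]],
    [[-0.0039,0,-0.007],[0,0,0]],
    [[-0.0049,0,-0.00875],[0,0,0]],
    [[-0.0058,0,-0.0105],[0,0,0]],
    [[-0.0097,0,-0.0175],[0,0,0]],
    [[-0.0107,0,-0.0193],[0,0,0]],
    [[-0.0107,0,-0.0193],[0,0,0]],
    [[-0.0097,0,-0.0175],[0,0,0]],
    [[-0.0058,0,-0.0105],[0,0,0]],
    [[0,0,0],[0,0,0]],
  ],
)

```text
time: 8.2
tool_pos: [458.6, 266.2, 310.5]
tcp_rot: [3.139, 0.506, 3.105]
contact_force: [0.3, -0.6, -1.8]
grip_width: 27.7
finger_force: 30.0
```

```bash
python3 - <<'E'
from plant import bot
from h import *
o=bot.get_obs();p,r=tool(o);print(np.round(o["joint_positions"],3),o["grip_width"],p.round(1),o["contact_force"])
W=cam(bot,"wrist");im=bot.capture("wrist");cv2.imwrite("pics/w2.png",im[:,:,::-1])
im=bot.capture("top");cv2.imwrite("pics/top2.png",im[:,:,::-1]);im=bot.capture("scene");cv2.imwrite("pics/scene2.png",im[:,:,::-1])
# rack model: origin ~(661,0), yaw 5.3 ; sample at rack (-75,-170), z 240
ya=5.3;Y=R.from_euler("z",ya,degrees=True);O=np.array([661,0,0.])
g=goal_rot(ya,29);off=Y.apply([-63,0,0])+g.as_matrix()[:,2]*19
for q in([-75,-170,328],[-75,-170,236],[0,-170,236],[0,-170,203]):
    print(q);plan(o,O+Y.apply(q)+off,g)
a=cv2.imread("pics/scene2.png")[110:330,120:360];b=cv2.imread("pics/w2.png")
cv2.imwrite("pics/c2.png",np.hstack([cv2.resize(a,(400,367)),cv2.resize(b,(400,367))]))
E
```

```text
[ 0.539  0.087  1.733 -0.336  0.913 -0.845] 27.654304365970347 [458.6 266.2 310.5] [ 0.31715247 -0.57553236 -1.8083173 ]
[-75, -170, 328]
t 8.2 rotvec [-3.4  0.  -6.5] then shift mm(tool) [ -42.5 -453.7   22.6]
[-75, -170, 236]
t 8.2 rotvec [-3.4  0.  -6.5] then shift mm(tool) [   2.1 -453.7  103.1]
[0, -170, 236]
t 8.2 rotvec [-3.4  0.  -6.5] then shift mm(tool) [ -63.5 -453.7  139.4]
[0, -170, 203]
t 8.2 rotvec [-3.4  0.  -6.5] then shift mm(tool) [ -47.5 -453.7  168.3]
```

View pics/c2.png

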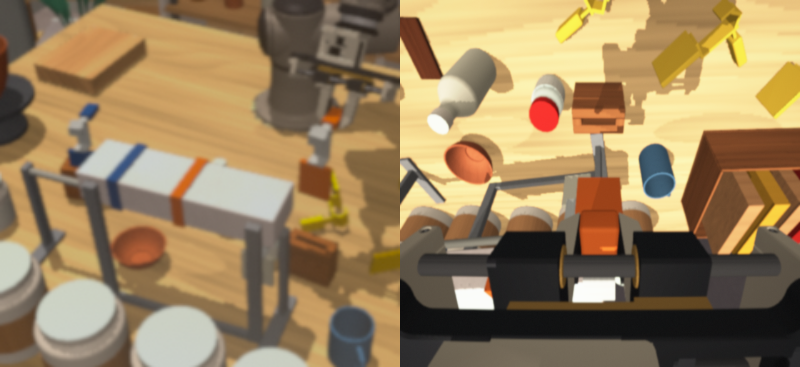

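The left half (scene crop) shows the orange sample lifted clear at (315,165), with its empty stand at (310,255). The right half (wrist) shows the bar held between the fingers and nothing else disturbed. I'll pin down the rail next.

```bash
python3 - <<'E'
from plant import bot
from h import *
S,T=cam(bot,"scene"),cam(bot,"top")
t=cv2.imread("pics/top0.png").astype(float);t2=cv2.imread("pics/top2.png").astype(float);g=(t+t2)/2
sat=g.max(2)-g.min(2); L=[]
for x in range(348,382):
    y0=154-(x-345)*4.2/44.6; w=np.clip(45-sat[int(y0)-6:int(y0)+7,x],0,None);ys=np.arange(int(y0)-6,int(y0)+7)
    if w.sum()>0: L.append((x,(w*ys).sum()/w.sum()))
L=np.array(L);P=plane(T,L,203);P=P[(abs(P[:,0]-np.median(P[:,0]))<15)]
k=np.polyfit(P[:,1],P[:,0],1);print("top rail: yaw",np.degrees(np.arctan(-k[0])).round(2),"x at y=-100,-170,-230",np.polyval(k,[-100,-170,-230]).round(1),"resid",np.std(P[:,0]-np.polyval(k,P[:,1])).round(2))
s=(cv2.imread("pics/scene0.png").astype(float)+cv2.imread("pics/scene2.png"))/2;sat=s.max(2)-s.min(2);L=[]
for x in range(142,164):
    y0=150+(200+(x-139.7)*3.6*.2)/3.2;yy=np.arange(int(y0)-5,int(y0)+6);w=np.clip(60-sat[yy,x],0,None)
    if w.sum()>0:L.append((x,(w*yy).sum()/w.sum()))
P=plane(S,np.array(L),203);k=np.polyfit(P[:,1],P[:,0],1);print("scene rail: yaw",np.degrees(np.arctan(-k[0])).round(2),np.polyval(k,[-100,-170,-230]).round(1),np.std(P[:,0]-np.polyval(k,P[:,1])).round(2),len(P))
E
```

```text
top rail: yaw 4.58 x at y=-100,-170,-230 [673.5 679.1 683.9] resid 1.68
scene rail: yaw 6.74 [677.2 685.4 692.5] 0.66 22
```

Call:
servo_tool(
  deltas=[
    [[0,0,0],[-3.4,0,-6.5]],
    [[-0.002,-0.018,0.001],[0,0,0]],
    [[-0.004,-0.034,0.002],[0,0,0]],
    [[-0.004,-0.04,0.002],[0,0,0]],
    [[-0.004,-0.04,0.002],[0,0,0]],
    [[-0.004,-0.04,0.002],[0,0,0]],
    [[-0.004,-0.04,0.002],[0,0,0]],
    [[-0.004,-0.04,0.002],[0,0,0]],
    [[-0.004,-0.04,0.002],[0,0,0]],
    [[-0.004,-0.04,0.002],[0,0,0]],
    [[-0.004,-0.04,0.002],[0,0,0]],
    [[-0.004,-0.034,0.002],[0,0,0]],
    [[-0.004,-0.03,0.002],[0,0,0]],
    [[0,-0.018,0.0015],[0,0,0]],
    [[0,0,0],[0,0,0]],
    [[0,0,0],[0,0,0]],
  ],
)

```text
time: 10.35
tool_pos: [552.0, -180.3, 310.6]
tcp_rot: [-3.141, 0.504, -3.048]
contact_force: [0.2, -0.1, -2.0]
grip_width: 28.2
finger_force: 30.0
```

```bash
cat > st.py <<'E'
from plant import bot
from h import *
import sys
o=bot.get_obs();p,r=tool(o);print(np.round(o["joint_positions"],3),o["grip_width"],p.round(1))
ya=5.2;Y=R.from_euler("z",ya,degrees=True);O=np.array([665,0,0.])
def rackplan(q,tilt=29,grip=-63):
    g=goal_rot(ya,tilt);print(q,end=" ");plan(o,O+Y.apply(q)+Y.apply([grip,0,0])+g.as_matrix()[:,2]*19,g)
E
python3 - <<'E'
from st import *
for q in([-75,-170,328],[-75,-170,234],[0,-170,234],[0,-170,203]):rackplan(q)
for n in("scene","wrist"):
    im=bot.capture(n);cv2.imwrite(f"pics/{n}3.png",im[:,:,::-1])
W=cam(bot,"wrist");np.savez("w3.npz",**W);print(proj(W,O+Y.apply([[0,-240,200],[0,-95,200]])))
a=cv2.imread("pics/scene3.png")[110:330,100:340];b=cv2.imread("pics/wrist3.png")
cv2.imwrite("pics/c3.png",np.hstack([cv2.resize(a,(400,367)),cv2.resize(b,(400,300),interpolation=3)[:, :].copy() if 0 else cv2.resize(b,(400,367))]))
E
```

```text
[-0.626  0.157  1.65   0.393  0.979 -2.453] 28.19410533524181 [ 552.  -180.3  310.6]
[-75, -170, 328] t 10.35 rotvec [ 0.  -0.1  0.1] then shift mm(tool) [-0.5 -0.7 -0.6]
[-75, -170, 234] t 10.35 rotvec [ 0.  -0.1  0.1] then shift mm(tool) [45.1 -0.7 81.6]
[0, -170, 234] t 10.35 rotvec [ 0.  -0.1  0.1] then shift mm(tool) [-20.5  -0.7 118. ]
[0, -170, 203] t 10.35 rotvec [ 0.  -0.1  0.1] then shift mm(tool) [ -5.5  -0.7 145.1]
[[218.1839841  239.63360471]
 [340.45512154 240.04823164]]
```

View pics/c3.png

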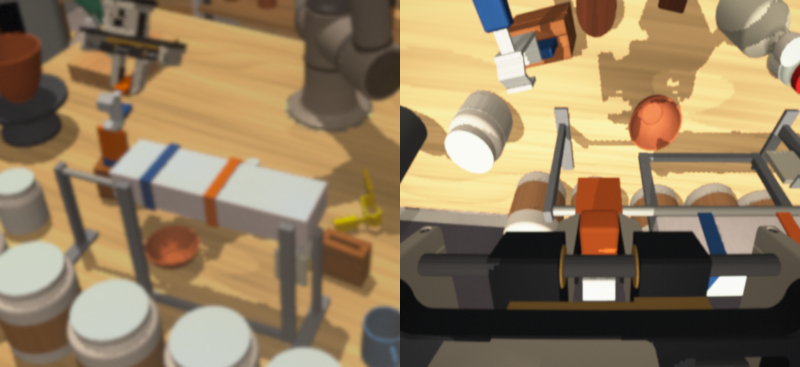

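The wrist crop puts the rail at full-image row 242 against 240 predicted, so the rack pose agrees. The held sample is short of the rail, between the post and the hood. Lower and hook.

Call:
servo_tool(
  deltas=[
    [[0.005,0,0.009],[0,0,0]],
    [[0.009,0,0.0165],[0,0,0]],
    [[0.0105,0,0.019],[0,0,0]],
    [[0.009,0,0.0165],[0,0,0]],
    [[0.007,0,0.0125],[0,0,0]],
    [[0.0045,0,0.008],[0,0,0]],
    [[0,0,0],[0,0,0]],
    [[-0.007,0,0.0039],[0,0,0]],
    [[-0.012,0,0.0067],[0,0,0]],
    [[-0.012,0,0.0067],[0,0,0]],
    [[-0.012,0,0.0067],[0,0,0]],
    [[-0.012,0,0.0067],[0,0,0]],
    [[-0.0106,0,0.0059],[0,0,0]],
    [[0,0,0],[0,0,0]],
    [[0,0,0],[0,0,0]],
  ],
)

```text
time: 12.32
tool_pos: [626.9, -174.3, 217.4]
tcp_rot: [-3.14, 0.504, -3.048]
contact_force: [0.1, -0.5, -2.0]
grip_width: 27.7
finger_force: 30.0
```

```bash
python3 - <<'E'
from st import *
print(o["contact_force"])
for q in([0,-170,234],[0,-170,203]):rackplan(q)
for n in("scene","top"):
    im=bot.capture(n);cv2.imwrite(f"pics/{n}4.png",im[:,:,::-1])
a=cv2.imread("pics/scene4.png")[140:250,100:220];b=cv2.imread("pics/top4.png")[120:240,330:450]
cv2.imwrite("pics/c4.png",np.hstack([cv2.resize(a,(400,367),interpolation=2),cv2.resize(b,(400,367),interpolation=2)]))
E
```

```text
[-0.529  0.36   1.641  0.418  0.763 -2.442] 27.74498044167863 [ 626.9 -174.3  217.4]
[ 0.14253678 -0.52833346 -2.02677626]
[0, -170, 234] t 12.32 rotvec [ 0.  -0.1  0.1] then shift mm(tool) [ 0.   0.1 -0. ]
[0, -170, 203] t 12.32 rotvec [ 0.  -0.1  0.1] then shift mm(tool) [15.   0.1 27.1]
```

View pics/c4.png

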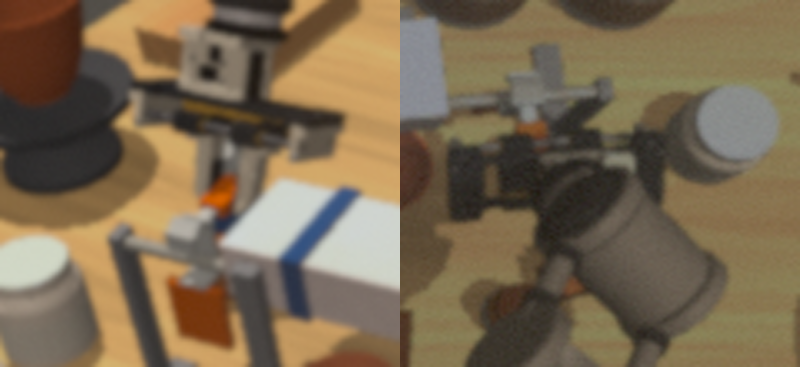

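The hook (scene crop (195,240), top crop (528,88)) is over the rail, just right of the hood, with the rail between lip and plate. Lower.

Call:
servo_tool(
  deltas=[
    [[0.0029,0,0.0053],[0,0,0]],
    [[0.0034,0,0.0062],[0,0,0]],
    [[0.0034,0,0.0062],[0,0,0]],
    [[0.0029,0,0.0053],[0,0,0]],
    [[0.0019,0,0.0034],[0,0,0]],
    [[0.0005,0,0.0009],[0,0,0]],
    [[0,0,0],[0,0,0]],
    [[0,0,0],[0,0,0]],
  ],
)

```text
time: 13.42
tool_pos: [627.4, -174.5, 186.7]
tcp_rot: [-3.14, 0.505, -3.048]
contact_force: [-0.2, -0.2, -2.6]
grip_width: 27.5
finger_force: 30.0
```

```bash
python3 - <<'E'
from st import *
print(np.round(o["contact_force"],2),np.round(o["moment"],2))
for q in([0,-170,203],[0,-170,200],[0,97,203],[0,97,203,]):rackplan(q)
rackplan([0,97,203],tilt=35)
im=bot.capture("top");cv2.imwrite("pics/top5.png",im[:,:,::-1])
T=cam(bot,"top");S=cam(bot,"scene");im=bot.capture("scene");cv2.imwrite("pics/scene5.png",im[:,:,::-1])
E
```

```text
[-0.528  0.395  1.682  0.455  0.692 -2.491] 27.507716576077755 [ 627.4 -174.5  186.7]
[-0.25 -0.17 -2.57] [-0.05  0.61 -0.  ]
[0, -170, 203] t 13.43 rotvec [-0.  -0.1  0.1] then shift mm(tool) [0.6 0.4 0.1]
[0, -170, 200] t 13.43 rotvec [-0.  -0.1  0.1] then shift mm(tool) [2.1 0.4 2.7]
[0, 97, 203] t 13.43 rotvec [-0.  -0.1  0.1] then shift mm(tool) [6.000e-01 2.674e+02 1.000e-01]
[0, 97, 203] t 13.43 rotvec [-0.  -0.1  0.1] then shift mm(tool) [6.000e-01 2.674e+02 1.000e-01]
[0, 97, 203] t 13.43 rotvec [-0.  -6.1  0.1] then shift mm(tool) [-1.400e+00  2.674e+02  1.000e-01]
```

Call:
servo_tool(
  deltas=[
    [[0,0.006,0],[0,0,0]],
    [[0,0.014,0],[0,0,0]],
    [[0,0.02,0],[0,0,0]],
    [[0,0.02,0],[0,0,0]],
    [[0,0.02,0],[0,0,0]],
    [[0,0.02,0],[0,0,0]],
    [[0,0.02,0],[0,0,0]],
    [[0,0.02,0],[0,0,0]],
  ],
)

```text
time: 14.52
tool_pos: [613.8, -33.3, 186.4]
tcp_rot: [-3.141, 0.505, -3.048]
contact_force: [-0.6, -0.1, -3.2]
grip_width: 28.0
finger_force: 30.0
```

Call:
servo_tool(
  deltas=[
    [[0,0.02,0],[0,0,0]],
    [[0,0.02,0],[0,0,0]],
    [[0,0.02,0],[0,0,0]],
    [[0,0.02,0],[0,0,0]],
    [[0,0.02,0],[0,0,0]],
    [[0,0.016,0],[0,0,0]],
    [[0,0.009,0],[0,0,0]],
    [[0,0.004,0],[0,0,0]],
    [[0,0,0],[0,0,0]],
    [[0,0,0],[0,0,0]],
  ],
)

```text
time: 15.78
tool_pos: [602.4, 93.0, 186.1]
tcp_rot: [-3.14, 0.505, -3.049]
contact_force: [-0.3, -0.4, -1.2]
grip_width: 27.5
finger_force: 30.0
```

```bash
python3 - <<'E'
from st import *
print(np.round(o["contact_force"],2),np.round(o["moment"],2))
for q in([0,98.8,203],[0,98.8,199]):rackplan(q)
for n in("scene","top","wrist"):
    im=bot.capture(n);cv2.imwrite(f"pics/{n}6.png",im[:,:,::-1])
np.savez("w6.npz",**cam(bot,"wrist"))
a=cv2.imread("pics/scene6.png")[160:280,180:300];b=cv2.imread("pics/top6.png")[110:230,230:350];c=cv2.imread("pics/wrist6.png")
cv2.imwrite("pics/c6.png",np.hstack([cv2.resize(a,(260,260),interpolation=2),cv2.resize(b,(260,260),interpolation=2),cv2.resize(c,(280,260))]))
E
```

```text
[ 0.006  0.306  1.824  0.083  0.509 -1.719] 27.484247064642343 [602.4  93.  186.1]
[-0.25 -0.42 -1.17] [-0.04  0.63 -0.02]
[0, 98.8, 203] t 15.78 rotvec [-0.  -0.1  0.1] then shift mm(tool) [-0.2  0.5 -0.2]
[0, 98.8, 199] t 15.78 rotvec [-0.  -0.1  0.1] then shift mm(tool) [1.7 0.5 3.3]
```

View pics/c6.png

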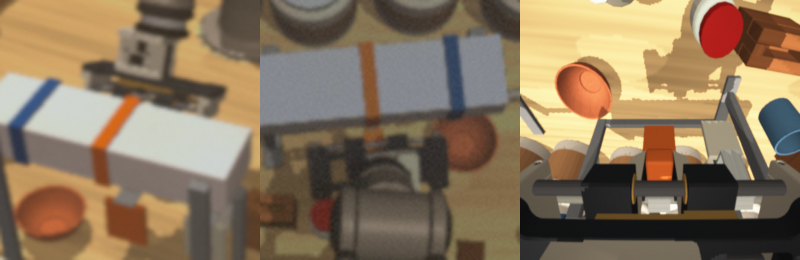

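The scene crop shows the orange tile hanging below the hood under the orange band (125,215). In the top crop the band at (370,85) lines up with the gripper. Next I'll seat it.

Call:
servo_tool(
  deltas=[
    [[0.0005,0.0005,0.0009],[0,0,0]],
    [[0.0005,0,0.0009],[0,0,0]],
    [[0.0004,0,0.0006],[0,0,0]],
    [[0,0,0],[0,0,0]],
    [[0,0,0],[0,0,0]],
  ],
)

```text
time: 16.55
tool_pos: [602.4, 93.8, 183.6]
tcp_rot: [-3.14, 0.505, -3.048]
contact_force: [-1.8, -1.7, 0.8]
grip_width: 27.8
finger_force: 30.0
```

Call:
servo_tool(
  deltas=[
    [[0,0,0],[0,0,0]],
    [[0,0,0],[0,0,0]],
    [[0,0,0],[0,0,0]],
    [[0,0,0],[0,0,0]],
    [[0,0,0],[0,0,0]],
  ],
  fingers=0.65,
)

```text
time: 17.18
tool_pos: [602.2, 93.9, 183.3]
tcp_rot: [-3.14, 0.505, -3.048]
contact_force: [-0.4, 0.0, 0.1]
grip_width: 59.7
finger_force: 0.0
```

Call:
servo_tool(
  deltas=[
    [[0,0,-0.006],[0,0,0]],
    [[0,0,-0.012],[0,0,0]],
    [[0,0,-0.02],[0,0,0]],
    [[0,0,-0.03],[0,0,0]],
    [[0,0,-0.03],[0,0,0]],
    [[0,0,-0.022],[0,0,0]],
    [[0,0,0],[0,0,0]],
  ],
)

```text
time: 18.05
tool_pos: [544.6, 88.7, 291.0]
tcp_rot: [-3.14, 0.51, -3.048]
contact_force: [0.3, 0.4, -0.1]
grip_width: 59.6
finger_force: 0.0
```

```bash
python3 - <<'E'
from st import *
for n in("scene","top","wrist"):
    im=bot.capture(n);cv2.imwrite(f"pics/{n}7.png",im[:,:,::-1])
W=cam(bot,"wrist");np.savez("w7.npz",**W);im=cv2.imread("pics/wrist7.png")[:,:,::-1].copy()
G=O+Y.apply([-60,99,200]);print(proj(W,[G,O+Y.apply([-35,98.8,292]),O+Y.apply([-35,98.8,232])]).round(0))
b=cv2.imread("pics/wrist7.png")
cv2.imwrite("pics/c7.png",b)
G=np.array([444,-296,178]);g=goal_rot(13.7,29)
plan(o,G+g.as_matrix()[:,2]*(19-120),g)
E
```

```text
[-0.004  0.083  1.794  0.066  0.758 -1.704] 59.5910720337371 [544.6  88.7 291. ]
[[278. 211.]
 [277. 319.]
 [277. 255.]]
t 18.05 rotvec [-4.2  0.2 -7.3] then shift mm(tool) [ 219.9 -349.9  -93.7]
```

View pics/c7.png

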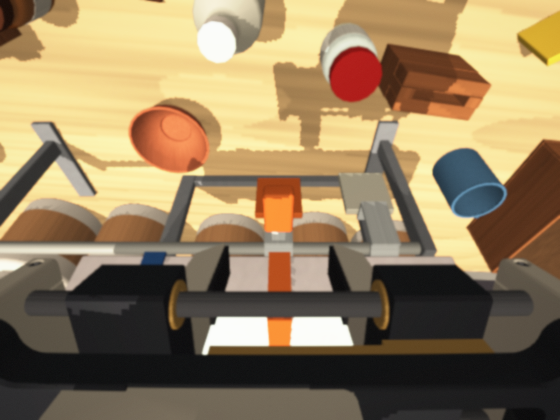

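The wrist view shows the orange sample hanging on the rail, bar at column 278, and the band on the hood's front face directly below it in the image at column 279. That was my tenth picture, so from here I check numerically.

```bash
cat >> meas.py <<'E'
def rackY(C,O,Y,px,x=None,z=None):
    d=Y.inv().apply(ray(C,[px])[0]);c=Y.inv().apply(C["c"]-O)
    t=(z-c[2])/d[2] if z is not None else (x-c[0])/d[0]
    return c+d*t
def centres(im,col,rows,u,w=30):
    h=cv2.cvtColor(im,cv2.COLOR_RGB2HSV).astype(int);L=[]
    for y in rows:
        r=h[y];m=(r[:,0]>100)&(r[:,0]<122)&(r[:,1]>120) if col=="blue" else (r[:,0]<16)&(r[:,1]>180)
        x=np.where(m)[0];x=x[abs(x-u)<w]
        if len(x)>5:L.append((y,x.min(),x.max()))
    return np.array(L,float)
E
python3 - <<'E'
from meas import *
W=dict(np.load("w7.npz"));im=cv2.imread("pics/wrist7.png")[:,:,::-1].copy()
Y=R.from_euler("z",5.2,degrees=True);O=np.array([665,0,0.])
for y,a,b in centres(im,"orange",range(180,284,6),278):
    c=((a+b)/2,y);print(int(y),a,b,"z208:",rackY(W,O,Y,c,z=208).round(1),"face:",rackY(W,O,Y,c,x=-35).round(1))
E
```

```text
180 258.0 298.0 z208: [-106.1   99.3  208. ] face: [-35.   99.  127.9]
186 258.0 299.0 z208: [-99.5  99.7 208. ] face: [-35.   99.6 138.2]
192 257.0 299.0 z208: [-92.7  99.3 208. ] face: [-35.   99.1 148.1]
198 257.0 300.0 z208: [-85.6  99.7 208. ] face: [-35.   99.6 157.6]
204 256.0 300.0 z208: [-78.1  99.3 208. ] face: [-35.   99.1 166.7]
210 256.0 300.0 z208: [-70.4  99.3 208. ] face: [-35.   99.2 175.5]
216 256.0 300.0 z208: [-62.3  99.3 208. ] face: [-35.   99.2 184. ]
222 265.0 291.0 z208: [-53.8  99.3 208. ] face: [-35.   99.2 192.1]
228 265.0 292.0 z208: [-44.9  99.8 208. ] face: [-35.   99.7 200. ]
258 270.0 288.0 z208: [  6.8 100.4 208. ] face: [-35.  100.3 235.4]
264 270.0 289.0 z208: [ 18.9 100.9 208. ] face: [-35.  100.8 241.8]
270 269.0 289.0 z208: [ 31.7 100.4 208. ] face: [-35.  100.3 248. ]
276 269.0 289.0 z208: [ 45.2 100.5 208. ] face: [-35.  100.3 254. ]
282 269.0 289.0 z208: [ 59.6 100.5 208. ] face: [-35.  100.3 259.8]
```

Handle is at rack y 99.4 and the band at 100.3, so orange sits within 1 mm. Now blue.

Call:
servo_tool(
  deltas=[
    [[0.005,-0.01,-0.002],[-4.2,0.2,-7.3]],
    [[0.015,-0.0238,-0.0065],[0,0,0]],
    [[0.02,-0.0317,-0.0085],[0,0,0]],
    [[0.02,-0.0317,-0.0085],[0,0,0]],
    [[0.02,-0.0317,-0.0085],[0,0,0]],
    [[0.02,-0.0317,-0.0085],[0,0,0]],
    [[0.02,-0.0317,-0.0085],[0,0,0]],
    [[0.02,-0.0317,-0.0085],[0,0,0]],
    [[0.02,-0.0317,-0.0085],[0,0,0]],
    [[0.02,-0.0317,-0.0085],[0,0,0]],
    [[0.02,-0.0317,-0.0085],[0,0,0]],
    [[0.015,-0.0238,-0.0065],[0,0,0]],
    [[0.005,-0.007,-0.0022],[0,0,0]],
    [[0,0,0],[0,0,0]],
    [[0,0,0],[0,0,0]],
  ],
  fingers=0.9,
)

```text
time: 20.08
tool_pos: [393.7, -300.0, 268.4]
tcp_rot: [3.136, 0.49, -2.928]
contact_force: [-0.2, -0.4, -0.1]
grip_width: 82.7
finger_force: 0.0
```

```bash
python3 - <<'E'
from st import *
from meas import *
im=bot.capture("wrist");cv2.imwrite("pics/wrist8.png",im[:,:,::-1]);W=cam(bot,"wrist");np.savez("w8.npz",**W)
G=np.array([450.5,-295,178]);print("pred",proj(W,[G,G+[-24,-6,8],G+[24,6,8]]).round(0).tolist())
u,v=proj(W,[G])[0]
for y,a,b in centres(im,"blue",range(int(v)-45,int(v)+45,5),u,45):print(int(y),a,b,plane(W,[[(a+b)/2,y]],186)[0].round(1))
S=cam(bot,"scene");T=cam(bot,"top")
gg=blob(im,(int(u)-50,int(v)-40,int(u)+50,int(v)+40),"blue",1);print(gg[0],gg[1].round(0).tolist(),gg[2])
Gp=np.array([447,-295.5,178]);g=goal_rot(13.7,29);plan(o,Gp+g.as_matrix()[:,2]*19,g)
E
```

```text
[-1.117  0.135  1.79   0.526  1.152 -3.104] 82.66784947288976 [ 393.7 -300.   268.4]
pred [[270.0, 213.0], [268.0, 201.0], [271.0, 236.0]]
193 258.0 284.0 [ 416.6 -300.7  186. ]
198 256.0 296.0 [ 421.5 -295.3  186. ]
203 255.0 297.0 [ 427.6 -294.   186. ]
208 255.0 297.0 [ 433.8 -292.7  186. ]
213 255.0 297.0 [ 440.3 -291.3  186. ]
218 254.0 297.0 [ 447.1 -290.3  186. ]
223 260.0 285.0 [ 454.7 -291.6  186. ]
228 261.0 285.0 [ 461.8 -289.7  186. ]
233 262.0 284.0 [ 469.4 -288.2  186. ]
[274.5323741  211.12426422] [[254.0, 191.0], [297.0, 191.0], [297.0, 234.0], [254.0, 234.0]] 1529.0
t 20.07 rotvec [-0.4 -0.9 -1.3] then shift mm(tool) [ -2.4  -8.3 123.7]
```

Call:
servo_tool(
  deltas=[
    [[0,-0.003,0.015],[0,0,0]],
    [[0,-0.004,0.02],[0,0,0]],
    [[0,0,0.02],[0,0,0]],
    [[0,0,0.01],[-0.4,-0.9,-1.3]],
    [[0,0,0],[0,0,0]],
    [[0,0,0],[0,0,0]],
  ],
)

```text
time: 20.88
tool_pos: [434.2, -297.9, 219.4]
tcp_rot: [3.138, 0.488, -2.918]
contact_force: [0.3, -0.5, 0.5]
grip_width: 82.6
finger_force: 0.0
```

```bash
python3 - <<'E'
from st import *
from meas import *
im=bot.capture("wrist");cv2.imwrite("pics/wrist9.png",im[:,:,::-1]);W=cam(bot,"wrist");np.savez("w9.npz",**W)
G=np.array([450.5,-293.7,178]);u,v=proj(W,[G])[0];print(u,v)
for y,a,b in centres(im,"blue",range(int(v)-50,int(v)+55,6),u,60):print(int(y),a,b,plane(W,[[(a+b)/2,y]],186)[0].round(1))
Gp=np.array([447,-294.3,178]);g=goal_rot(13.7,29);plan(o,Gp+g.as_matrix()[:,2]*19,g)
E
```

```text
[-1.029  0.234  1.812  0.555  1.011 -3.105] 82.60880125087945 [ 434.2 -297.9  219.4]
278.31883554832257 226.02431739771382
200 261.0 296.0 [ 416.3 -301.4  186. ]
206 256.0 306.0 [ 421.3 -298.6  186. ]
212 256.0 306.0 [ 426.9 -297.3  186. ]
218 255.0 306.0 [ 432.8 -296.2  186. ]
224 255.0 307.0 [ 438.8 -294.5  186. ]
230 255.0 297.0 [ 445.9 -296.4  186. ]
236 263.0 296.0 [ 452.1 -292.5  186. ]
242 264.0 296.0 [ 459.  -290.5  186. ]
248 264.0 295.0 [ 466.4 -289.2  186. ]
t 20.88 rotvec [-0.2 -1.1 -0.8] then shift mm(tool) [ 8.4  0.5 61.7]
```

Call:
servo_tool(
  deltas=[
    [[0.002,0,0.012],[0,0,0]],
    [[0.0025,0,0.017],[0,0,0]],
    [[0.0025,0,0.017],[0,0,0]],
    [[0.001,0,0.011],[0,0,0]],
    [[0,0,0.004],[0,0,0]],
    [[0,0,0],[0,0,0]],
    [[0,0,0],[0,0,0]],
  ],
)

```text
time: 21.8
tool_pos: [461.2, -290.9, 167.5]
tcp_rot: [3.134, 0.473, -2.929]
contact_force: [-0.2, -0.1, 0.3]
grip_width: 82.7
finger_force: 0.0
```

```bash
python3 - <<'E'
from st import *
Gp=np.array([447,-294,178]);g=goal_rot(13.3,29);plan(o,Gp+g.as_matrix()[:,2]*19,g);print(np.degrees(o["tcp_rot"]))
E
```

```text
[-0.96   0.324  1.844  0.584  0.875 -3.104] 82.67582181703982 [ 461.2 -290.9  167.5]
t 21.8 rotvec [-0.1 -1.9 -1. ] then shift mm(tool) [7.6 0.2 2.8]
[ 179.559651     27.1178674  -167.80520984]
```

Call:
servo_tool(
  deltas=[
    [[0,0,0],[0,2.2,0]],
    [[0.004,0,0.001],[0,0,0]],
    [[0.004,0,0.001],[0,0,0]],
    [[0,0,0],[0,0,0]],
    [[0,0,0],[0,0,0]],
  ],
)

```text
time: 22.42
tool_pos: [454.7, -292.0, 161.9]
tcp_rot: [3.133, 0.435, -2.929]
contact_force: [-0.4, 0.1, 0.4]
grip_width: 82.4
finger_force: 0.0
```

```bash
python3 - <<'E'
from st import *
for t in(25,27):
    Gp=np.array([445.6,-294.4,178]);g=goal_rot(13,t);plan(o,Gp+g.as_matrix()[:,2]*19,g)
print(np.degrees(o["tcp_rot"]))
E
```

```text
[-0.951  0.329  1.839  0.533  0.875 -3.062] 82.4441481824218 [ 454.7 -292.   161.9]
t 22.43 rotvec [ 0.1 -0.1 -0.7] then shift mm(tool) [ 1.7 -0.2  0.4]
t 22.43 rotvec [ 0.1 -2.1 -0.8] then shift mm(tool) [ 1.1 -0.2  0.3]
[ 179.51208179   24.90994099 -167.82497908]
```

Call:
servo_tool(
  deltas=[
    [[0.0015,0,0],[0,0,-0.7]],
    [[0,0,0],[0,0,0]],
    [[0,0,0],[0,0,0]],
  ],
)

```text
time: 22.8
tool_pos: [453.6, -292.2, 161.3]
tcp_rot: [3.139, 0.435, -2.915]
contact_force: [0.1, 0.3, 0.6]
grip_width: 82.4
finger_force: 0.0
```

Call:
servo_tool(
  deltas=[
    [[0,0,0],[0,0,0]],
    [[0,0,0],[0,0,0]],
    [[0,0,0],[0,0,0]],
    [[0,0,0],[0,0,0]],
    [[0,0,0],[0,0,0]],
    [[0,0,0],[0,0,0]],
    [[0,0,0],[0,0,0]],
    [[0,0,0],[0,0,0]],
  ],
  fingers=0.15,
)

```text
time: 23.8
tool_pos: [453.6, -292.2, 161.2]
tcp_rot: [3.139, 0.435, -2.915]
contact_force: [1.1, -0.3, -1.4]
grip_width: 27.6
finger_force: 29.8
```

Call:
servo_tool(
  deltas=[
    [[-0.0025,0,-0.0054],[0,0,0]],
    [[-0.0034,0,-0.0073],[0,0,0]],
    [[-0.0034,0,-0.0073],[0,0,0]],
    [[-0.0034,0,-0.0073],[0,0,0]],
    [[-0.0034,0,-0.0073],[0,0,0]],
    [[-0.0017,0,-0.0036],[0,0,0]],
    [[0,0,0],[0,0,0]],
  ],
)

```text
time: 24.68
tool_pos: [453.7, -292.4, 203.7]
tcp_rot: [3.14, 0.435, -2.915]
contact_force: [0.3, 0.1, -1.6]
grip_width: 27.6
finger_force: 29.8
```

```bash
python3 - <<'E'
from st import *
print(np.degrees(o["tcp_rot"]),np.round(o["contact_force"],1));ya=5.2
for q in([-75,-165,260],[-75,-165,234],[0,-165,234]):rackplan(q,25,-65)
E
```

```text
[-0.953  0.273  1.783  0.492  0.973 -3.009] 27.63156955940225 [ 453.7 -292.4  203.7]
[ 179.88191984   24.91259607 -167.00798599] [ 0.3  0.1 -1.6]
[-75, -165, 260] t 24.68 rotvec [ 3.4 -0.1  7.1] then shift mm(tool) [-111.6  107.     9. ]
[-75, -165, 234] t 24.68 rotvec [ 3.4 -0.1  7.1] then shift mm(tool) [-100.7  107.    32.5]
[0, -165, 234] t 24.68 rotvec [ 3.4 -0.1  7.1] then shift mm(tool) [-168.6  107.    64.2]
```

Call:
servo_tool(
  deltas=[
    [[-0.003,0,-0.0065],[0,0,0]],
    [[-0.005,0,-0.0109],[0,0,0]],
    [[-0.005,0,-0.0109],[0,0,0]],
    [[-0.005,0,-0.0109],[0,0,0]],
    [[-0.0038,0,-0.0082],[0,0,0]],
    [[-0.001,0,-0.0018],[0,0,0]],
    [[0,0,0],[3.4,-0.1,7.1]],
    [[-0.005,0.007,0.005],[0,0,0]],
    [[-0.009,0.012,0.009],[0,0,0]],
    [[-0.012,0.017,0.013],[0,0,0]],
    [[-0.013,0.018,0.0135],[0,0,0]],
    [[-0.013,0.018,0.0135],[0,0,0]],
    [[-0.012,0.017,0.013],[0,0,0]],
    [[-0.009,0.012,0.009],[0,0,0]],
    [[-0.005,0.006,0.0054],[0,0,0]],
    [[0,0,0],[0,0,0]],
    [[0,0,0],[0,0,0]],
  ],
)

```text
time: 26.8
tool_pos: [548.5, -176.7, 216.9]
tcp_rot: [3.141, 0.436, -3.051]
contact_force: [-0.4, -0.5, -1.7]
grip_width: 27.9
finger_force: 29.8
```

```bash
python3 - <<'E'
from st import *
from meas import *
print(np.degrees(o["tcp_rot"]).round(1),np.round(o["contact_force"],1))
for q in([-75,-165,234],[0,-165,234]):rackplan(q,25,-65)
# check sample pitch: blue tile blob in scene vs expected for no lean
s=bot.capture("scene");cv2.imwrite("pics/scene10.png",s[:,:,::-1]);S=cam(bot,"scene")
g=tool(o);G=g[0]-g[1].as_matrix()[:,2]*19
C=G+Y.apply([65,0,0]); pr=lambda q:proj(S,[C+Y.apply(q)])[0].round(1)
print("pred tile far-face corners",[pr([12.5,a,b]).tolist() for a in(-30,30) for b in(-56,-126)])
u,v=pr([12.5,0,-91]);b=blob(s,(int(u)-20,int(v)-25,int(u)+20,int(v)+25),"blue");print("pred centre",u,v,"seen",b[0],b[1].round(1).tolist())
E
```

```text
[-0.596  0.256  1.766  0.379  0.811 -2.477] 27.949288706689252 [ 548.5 -176.7  216.9]
[ 180.    25.  -174.8] [-0.4 -0.5 -1.7]
[-75, -165, 234] t 26.8 rotvec [ 0. -0. -0.] then shift mm(tool) [0.  0.4 0.1]
[0, -165, 234] t 26.8 rotvec [ 0. -0. -0.] then shift mm(tool) [-68.    0.4  31.8]
pred tile far-face corners [[164.4, 208.7], [168.2, 225.1], [180.4, 212.7], [183.7, 229.2]]
pred centre 174.2 219.1 seen [188.85405125 218.43680748] [[182.0, 231.7], [186.4, 205.5], [194.5, 206.8], [190.0, 233.1]]
```

```bash
python3 - <<'E'
from meas import *
s=cv2.imread("pics/scene10.png")[:,:,::-1].copy();h=cv2.cvtColor(s,cv2.COLOR_RGB2HSV).astype(int)
m=(h[...,0]>98)&(h[...,0]<122)&(h[...,1]>90)
for y in range(196,240,2):print(y,"".join("#" if m[y,x] else "." for x in range(150,205)))
E
```

```text
196 .......................................................
198 ...................................................####
200 .................................................######
202 ................................................#####..
204 ..............................................#####....
206 ............................................######.....
208 ..........................................######.......
210 .........................................#####.........
212 .......................................######..........
214 .....................................######............
216 ...................................######..............
218 ...................................#####...............
220 ....................................##.................
222 .....................................#.................
224 .....................................#.................
226 ......................................#................
228 ......................................#................
230 ......................................##...............
232 .......................................#...............
234 .......................................................
236 .......................................................
238 .......................................................
```

```bash
python3 - <<'E'
from meas import *
s=cv2.imread("pics/scene10.png")[:,:,::-1].copy();h=cv2.cvtColor(s,cv2.COLOR_RGB2HSV).astype(int)
for y in range(190,240,4):print(y," ".join("%d/%d/%d"%tuple(h[y,x]) for x in range(152,190,3)))
t=cv2.imread("pics/scene0.png")[:,:,::-1].copy();h=cv2.cvtColor(t,cv2.COLOR_RGB2HSV).astype(int);print("stand tile",[h[y,x].tolist() for y,x in((202,168),(204,168),(203,166))])
E
```

```text
190 17/131/203 17/131/207 18/128/209 19/126/210 19/125/210 19/111/205 18/99/198 17/83/194 20/18/173 170/7/104 13/69/93 17/101/146 18/122/174
194 17/133/192 17/133/196 17/132/201 17/131/204 17/119/204 19/30/181 19/20/178 21/21/171 19/26/106 17/115/171 17/77/205 23/26/206 19/53/207
198 17/132/201 17/133/202 17/131/196 17/131/195 17/117/178 19/25/110 19/24/119 16/24/119 18/24/108 27/14/178 45/12/212 49/10/212 49/10/212
202 17/131/208 17/132/205 17/131/207 17/133/203 17/131/199 17/120/183 16/99/159 20/26/117 50/8/195 53/10/213 50/11/213 53/10/213 49/10/212
206 19/123/210 20/123/210 17/139/189 13/181/158 13/177/150 13/173/162 12/107/174 41/10/205 60/6/212 55/7/212 55/7/212 49/10/212 53/10/212
210 18/127/209 18/131/195 13/179/158 13/181/152 7/113/122 108/42/150 72/6/209 65/7/213 56/8/212 56/8/212 49/10/212 48/12/212 93/12/186
214 17/63/171 16/87/168 12/96/104 12/139/90 11/105/90 11/27/149 13/23/179 24/13/194 34/10/205 43/11/210 42/12/210 96/20/177 108/135/132
218 17/110/156 17/74/131 18/41/125 18/32/142 19/35/153 13/36/134 11/32/128 12/27/122 11/35/125 9/40/127 9/28/128 110/112/93 109/132/106
222 17/132/206 17/130/206 16/140/144 12/154/86 12/130/86 10/48/96 15/21/95 13/16/111 13/18/99 10/38/102 9/35/117 114/54/75 112/85/69
226 17/131/201 17/130/200 17/134/177 13/160/86 12/156/85 9/93/82 9/30/85 12/18/72 13/26/69 11/33/84 11/40/121 124/22/81 110/91/70
230 17/131/209 17/132/207 17/132/205 17/130/145 17/130/116 16/129/113 15/97/97 13/24/73 9/25/72 13/32/71 11/41/118 0/21/99 112/91/70
234 17/131/209 17/130/208 17/131/210 17/132/207 17/130/198 17/131/189 17/128/178 16/41/80 9/24/73 13/35/66 17/118/117 16/113/124 124/26/69
238 19/126/211 19/127/211 18/129/210 18/129/209 17/130/206 17/129/207 17/131/201 15/83/107 10/21/72 13/33/69 16/117/144 17/127/156 17/123/120
stand tile [[111, 83, 71], [110, 105, 68], [110, 110, 67]]
```

The tile is hidden behind the hood in that view, but the pose and wrist force match the orange case. Hook it the same way.

Call:
servo_tool(
  deltas=[
    [[-0.007,0,0.0033],[0,0,0]],
    [[-0.0125,0.0004,0.0058],[0,0,0]],
    [[-0.0125,0,0.0058],[0,0,0]],
    [[-0.0125,0,0.0058],[0,0,0]],
    [[-0.0125,0,0.0058],[0,0,0]],
    [[-0.011,0,0.0053],[0,0,0]],
    [[0,0,0],[0,0,0]],
    [[0,0,0],[0,0,0]],
  ],
)

```text
time: 27.85
tool_pos: [623.1, -169.1, 216.5]
tcp_rot: [3.14, 0.436, -3.052]
contact_force: [-0.4, 0.9, -2.3]
grip_width: 27.6
finger_force: 29.8
```

```bash
python3 - <<'E'
from st import *
from meas import *
print(np.round(o["contact_force"],1))
rackplan([0,-165,203],25,-65)
# hook position over rail in top view: grey roof, compare with orange at top4
for f in("top4",None):
    im=cv2.imread("pics/top4.png")[:,:,::-1].copy() if f else bot.capture("top")
    if not f:cv2.imwrite("pics/top11.png",im[:,:,::-1])
    g=cv2.GaussianBlur(im,(3,3),0).astype(int);sat=g.max(2)-g.min(2);m=((sat<22)&(g.mean(2)>85))
    print(f)
    for y in range(138,158):print(y,"".join("#" if m[y,x] else "." for x in range(345,395)))
E
```

```text
[-0.502  0.372  1.595  0.325  0.833 -2.341] 27.56542084974869 [ 623.1 -169.1  216.5]
[-0.4  0.9 -2.3]
[0, -165, 203] t 27.85 rotvec [ 0.1 -0.  -0. ] then shift mm(tool) [12.9 -0.4 27.9]
top4
138 .........................########.................
139 .........................########.................
140 .........................########.................
141 .........................########.................
142 .........................########.................
143 ........................#########.................
144 ..................################................
145 ..................################................
146 ..................################..........####..
147 ..................################.........#.###..
148 ...................################.......######..
149 ..................##############################..
150 ...............#.################################.
151 ........#######...#########################..####.
152 ###############...####################.........#..
153 ##############....#################...............
154 ###########........######
[... 595 characters left out ...]
......##################................
146 ................##################..........####..
147 ................##################.........#.###..
148 ................###################.......######..
149 ................#################################.
150 ...............##################################.
151 .......#####...############################...###.
152 ############....######################.........#..
153 ############....###################...............
154 ##########......####################..............
155 #.................#######..########...............
156 ..................######.....#####................
157 ..................######......##..................
```

Same hook position over the rail as orange (rows 144–155). Lower and slide.

Call:
servo_tool(
  deltas=[
    [[0.0025,0,0.0054],[0,0,0]],
    [[0.003,0,0.0065],[0,0,0]],
    [[0.003,0,0.0065],[0,0,0]],
    [[0.0025,0,0.0054],[0,0,0]],
    [[0.0015,0,0.0032],[0,0,0]],
    [[0.0004,0,0.0009],[0,0,0]],
    [[0,0,0],[0,0,0]],
    [[0,0,0],[0,0,0]],
  ],
)

```text
time: 28.9
tool_pos: [623.6, -169.2, 186.4]
tcp_rot: [3.141, 0.437, -3.052]
contact_force: [0.3, 0.1, -0.9]
grip_width: 27.9
finger_force: 29.8
```

Call:
servo_tool(
  deltas=[
    [[0,0.006,0],[0,0,0]],
    [[0,0.014,0],[0,0,0]],
    [[0,0.018,0],[0,0,0]],
    [[0,0.018,0],[0,0,0]],
    [[0,0.018,0],[0,0,0]],
  ],
)

```text
time: 29.52
tool_pos: [616.6, -93.6, 186.2]
tcp_rot: [3.14, 0.436, -3.051]
contact_force: [0.6, -0.2, -1.9]
grip_width: 27.7
finger_force: 29.8
```

Call:
servo_tool(
  deltas=[
    [[0,0.018,0],[0,0,0]],
    [[0,0.018,0],[0,0,0]],
    [[0,0.018,0],[0,0,0]],
    [[0,0.013,0],[0,0,0]],
    [[0,0.006,0],[0,0,0]],
    [[0,0,0],[0,0,0]],
    [[0,0,0],[0,0,0]],
  ],
)

```text
time: 30.4
tool_pos: [610.3, -23.2, 186.2]
tcp_rot: [3.141, 0.436, -3.052]
contact_force: [-0.4, -0.9, -2.3]
grip_width: 28.0
finger_force: 29.8
```

```bash
python3 - <<'E'
from st import *
from meas import *
print(np.round(o["contact_force"],1));rackplan([0,-16,203],25,-65)
im=bot.capture("wrist");cv2.imwrite("pics/wrist12.png",im[:,:,::-1]);W=cam(bot,"wrist")
print(proj(W,O+Y.apply([[-60,-16,208],[-35,-16,232],[-35,-16,292]])).round(0).tolist())
for y,a,b in centres(im,"blue",range(180,380,8),278,40):
    c=((a+b)/2,y);print(int(y),a,b,"z208",rackY(W,O,Y,c,z=208).round(1),"face",rackY(W,O,Y,c,x=-35).round(1),"z292",rackY(W,O,Y,c,z=292).round(1))
E
```

```text
[-0.235  0.33   1.755  0.225  0.653 -2.046] 27.985440143361647 [610.3 -23.2 186.2]
[-0.4 -0.9 -2.3]
[0, -16, 203] t 30.4 rotvec [ 0.  -0.  -0.1] then shift mm(tool) [0.6 2.1 0.2]
[[281.0, 289.0], [281.0, 353.0], [282.0, 509.0]]
220 251.0 307.0 z208 [-113.4  -17.3  208. ] face [-35.  -17.3 131. ] z292 [-199.   -17.3  292. ]
228 250.0 308.0 z208 [-108.6  -17.3  208. ] face [-35.  -17.3 139.7] z292 [-199.   -17.3  292. ]
236 250.0 309.0 z208 [-103.4  -17.1  208. ] face [-35.  -16.9 147.8] z292 [-198.9  -17.3  292. ]
244 253.0 304.0 z208 [-98.  -17.5 208. ] face [-35.  -17.6 155.6] z292 [-198.8  -17.3  292. ]
252 252.0 305.0 z208 [-92.2 -17.5 208. ] face [-35.  -17.6 162.9] z292 [-198.8  -17.3  292. ]
260 251.0 305.0 z208 [-86.1 -17.8 208. ] face [-35.  -18.  169.9] z292 [-198.7  -17.3  292. ]
268 251.0 305.0 z208 [-79.5 -17.8 208. ] face [-35.  -18.  176.6] z292 [-198.6  -17.3  292. ]
276 252.0 305.0 z208 [-72.6 -17.5 208. ] face [-35.  -17.6 182.9] z292 [-198.6  -17.3  292. ]
284 253.0 304.0 z208 [-65.1 -17.6 208. ] face [-35.  -17.6 189. ] z292 [-198.5  -17.3  292. ]
```

```bash
python3 - <<'E'
from meas import *
W=dict(np.load("w7.npz"));im=cv2.imread("pics/wrist7.png")[:,:,::-1].copy();Y=R.from_euler("z",5.2,degrees=True);O=np.array([665,0,0.])
for y,a,b in centres(im,"blue",range(252,266,2),154,25):
    print(int(y),a,b,rackY(W,O,Y,((a+b)/2,y),x=-35).round(1),[rackY(W,O,Y,(q,y),x=-35)[1].round(1) for q in(a-.5,b+.5)])
E
```

```text
254 145.0 164.0 [-35.  -15.7 231.6] [np.float64(-25.1), np.float64(-6.3)]
256 144.0 163.0 [-35.  -16.  233.8] [np.float64(-25.3), np.float64(-6.7)]
258 144.0 163.0 [-35.  -15.3 236. ] [np.float64(-24.6), np.float64(-6.1)]
260 143.0 162.0 [-35.  -15.6 238.1] [np.float64(-24.9), np.float64(-6.4)]
262 142.0 161.0 [-35.  -15.9 240.3] [np.float64(-25.1), np.float64(-6.7)]
264 142.0 161.0 [-35.  -15.3 242.4] [np.float64(-24.4), np.float64(-6.2)]
```

Band sits at rack y -15.7 and the handle at -17.6, so I'll nudge it +2 mm and seat it.

Call:
servo_tool(
  deltas=[
    [[0,0.002,0],[0,0,0]],
    [[0.0004,0,0.0009],[0,0,0]],
    [[0.0004,0,0.0009],[0,0,0]],
    [[0.0004,0,0.0007],[0,0,0]],
    [[0,0,0],[0,0,0]],
    [[0,0,0],[0,0,0]],
  ],
)

```text
time: 31.2
tool_pos: [610.1, -20.8, 183.6]
tcp_rot: [3.141, 0.437, -3.052]
contact_force: [-1.4, -0.9, -0.3]
grip_width: 27.8
finger_force: 29.8
```

Weight is coming off the wrist, so it is about seated. Another 0.7 mm down, then release and retreat.

Call:
servo_tool(
  deltas=[
    [[0.0003,0,0.0006],[0,0,0]],
    [[0,0,0],[0,0,0]],
  ],
)

```text
time: 31.45
tool_pos: [610.2, -20.8, 183.1]
tcp_rot: [3.141, 0.437, -3.052]
contact_force: [-1.2, -0.8, 2.2]
grip_width: 27.7
finger_force: 29.7
```

Call:
servo_tool(
  deltas=[
    [[0,0,0],[0,0,0]],
    [[0,0,0],[0,0,0]],
    [[0,0,0],[0,0,0]],
    [[0,0,0],[0,0,0]],
    [[0,0,0],[0,0,0]],
  ],
  fingers=0.65,
)

```text
time: 32.08
tool_pos: [610.0, -20.8, 182.8]
tcp_rot: [3.141, 0.436, -3.052]
contact_force: [0.4, -0.6, -0.1]
grip_width: 59.4
finger_force: 0.0
```

Call:
servo_tool(
  deltas=[
    [[0,0,-0.006],[0,0,0]],
    [[0,0,-0.012],[0,0,0]],
    [[0,0,-0.02],[0,0,0]],
    [[0,0,-0.03],[0,0,0]],
    [[0,0,-0.03],[0,0,0]],
    [[0,0,-0.022],[0,0,0]],
    [[0,0,0],[0,0,0]],
    [[0,0,0],[0,0,0]],
  ],
)

```text
time: 33.08
tool_pos: [559.3, -25.4, 291.0]
tcp_rot: [3.14, 0.436, -3.052]
contact_force: [-0.2, -0.6, -0.6]
grip_width: 59.7
finger_force: 0.0
```

```bash
python3 - <<'E'
from st import *
from meas import *
def look(k):
    W=cam(bot,"wrist");im=bot.capture("wrist");cv2.imwrite(f"pics/wrist{k}.png",im[:,:,::-1])
    for col,y0,u0 in(("blue",-15.8,None),("orange",99.5,None)):
        u,v=proj(W,[O+Y.apply([-50,y0,208])])[0];f,fv=proj(W,[O+Y.apply([-35,y0,245])])[0]
        A=centres(im,col,range(max(int(v)-20,0),int(v)+6,3),u,28);B=centres(im,col,range(int(fv)-8,min(int(fv)+9,419),3),f,28)
        print(k,col,"handle",[(int(r[0]),r[2]-r[1],rackY(W,O,Y,((r[1]+r[2])/2,r[0]),z=208).round(1)[:2].tolist()) for r in A])
        print("   band",[(r[2]-r[1],rackY(W,O,Y,((r[1]+r[2])/2,r[0]),x=-35).round(1)[1:].tolist()) for r in B])
look(13)
for i in range(2):
    s=bot.capture("scene");cv2.imwrite(f"pics/sceneF{i}.png",s[:,:,::-1]);t=bot.capture("top");cv2.imwrite(f"pics/topF{i}.png",t[:,:,::-1])
E
```

```text
[-0.268  0.132  1.707  0.191  0.901 -2.017] 59.7303674816974 [559.3 -25.4 291. ]
13 blue handle [(205, np.float64(42.0), [-76.6, -14.7]), (208, np.float64(42.0), [-73.0, -14.7]), (211, np.float64(43.0), [-69.3, -15.1]), (214, np.float64(43.0), [-65.5, -15.1]), (217, np.float64(44.0), [-61.6, -14.7]), (220, np.float64(44.0), [-57.7, -14.7]), (223, np.float64(37.0), [-53.7, -17.9]), (226, np.float64(25.0), [-49.6, -14.2]), (229, np.float64(25.0), [-45.4, -14.2])]
   band [(np.float64(18.0), [-15.6, 235.5]), (np.float64(18.0), [-15.6, 238.9]), (np.float64(18.0), [-15.6, 242.1]), (np.float64(19.0), [-16.0, 245.4]), (np.float64(20.0), [-15.6, 248.5]), (np.float64(20.0), [-15.6, 251.6])]
13 orange handle [(205, np.float64(46.0), [-76.5, 88.1]), (208, np.float64(34.0), [-72.8, 93.6]), (211, np.float64(32.0), [-69.1, 93.7]), (214, np.float64(31.0), [-65.3, 93.4]), (217, np.float64(31.0), [-61.5, 93.6]), (220, np.float64(31.0), [-57.5, 93.7]), (223, np.float64(31.0), [-53.5, 93.9]), (226, np.float64(29.0), [-49.4, 94.0]), (229, np.float64(27.0), [-45.2, 95.2])]
   band [(np.float64(20.0), [100.5, 235.8]), (np.float64(20.0), [100.4, 239.2])]
```

Blue handle is at -14.5 and its band at -15.6, about 1 mm apart. Let it settle, then check stillness and the bystanders.

Call:
servo_tool(
  deltas=[
    [[0,0,-0.02],[0,0,0]],
    [[0,0,-0.02],[0,0,0]],
    [[0,0,-0.02],[0,0,0]],
    [[0,0,0],[0,0,0]],
    [[0,0,0],[0,0,0]],
    [[0,0,0],[0,0,0]],
    [[0,0,0],[0,0,0]],
    [[0,0,0],[0,0,0]],
    [[0,0,0],[0,0,0]],
    [[0,0,0],[0,0,0]],
    [[0,0,0],[0,0,0]],
    [[0,0,0],[0,0,0]],
    [[0,0,0],[0,0,0]],
    [[0,0,0],[0,0,0]],
    [[0,0,0],[0,0,0]],
    [[0,0,0],[0,0,0]],
    [[0,0,0],[0,0,0]],
    [[0,0,0],[0,0,0]],
    [[0,0,0],[0,0,0]],
    [[0,0,0],[0,0,0]],
  ],
)

```text
time: 35.83
tool_pos: [534.3, -27.8, 345.9]
tcp_rot: [3.141, 0.436, -3.052]
contact_force: [-0.4, -0.2, 0.2]
grip_width: 59.8
finger_force: 0.0
```

```bash
python3 - <<'E'
from st import *
from meas import *
S,T=cam(bot,"scene"),cam(bot,"top")
f=[]
for i in range(9):f.append(cv2.GaussianBlur(bot.capture("scene"),(3,3),0).astype(float))
cv2.imwrite("pics/sceneG.png",f[-1][:,:,::-1])
for c,y in(("orange",99.5),("blue",-15)):
    u,v=proj(S,[O+Y.apply([7,y,110])])[0].astype(int);r=[x[v-28:v+28,u-22:u+22] for x in f]
    print(c,(u,v),"frame diffs",[np.abs(a-b).mean().round(2) for a,b in zip(r,r[1:])],"0-8",np.abs(r[0]-r[-1]).mean().round(2))
    h=f[-1].astype(np.uint8);b=blob(h,(u-22,v-22,u+22,v+28),c);print("  tile seen",b[0].round(1),b[2],"pred centre",proj(S,[O+Y.apply([12.5,y,109])]).round(1).tolist())
t0=cv2.GaussianBlur(cv2.imread("pics/top0.png"),(5,5),0).astype(int);t=bot.capture("top");cv2.imwrite("pics/topG.png",t[:,:,::-1]);t1=cv2.GaussianBlur(cv2.imread("pics/topG.png"),(5,5),0).astype(int)
m=(np.abs(t0-t1).max(2)>28).astype(np.uint8);n,l,s,ce=cv2.connectedComponentsWithStats(m)
print("top changes",[(s[i,:].tolist()) for i in range(1,n) if s[i,4]>12])
s0=cv2.GaussianBlur(cv2.imread("pics/scene0.png"),(5,5),0).astype(int);s1=cv2.GaussianBlur(cv2.imread("pics/sceneG.png"),(5,5),0).astype(int)
m=(np.abs(s0-s1).max(2)>28).astype(np.uint8);n,l,s,ce=cv2.connectedComponentsWithStats(m)
print("scene changes",[(s[i,:].tolist()) for i in range(1,n) if s[i,4]>12])
E
```

```text
[-0.291  0.048  1.65   0.184  1.043 -2.012] 59.766479489388644 [534.3 -27.8 345.9]
orange (np.int64(239), np.int64(260)) frame diffs [np.float64(0.24), np.float64(0.24), np.float64(0.24), np.float64(0.25), np.float64(0.25), np.float64(0.25), np.float64(0.25), np.float64(0.24)] 0-8 0.25
  tile seen [238.1 262.9] 321.9375 pred centre [[238.6, 262.3]]
blue (np.int64(205), np.int64(251)) frame diffs [np.float64(0.25), np.float64(0.25), np.float64(0.25), np.float64(0.25), np.float64(0.24), np.float64(0.24), np.float64(0.24), np.float64(0.24)] 0-8 0.25
  tile seen [203.  253.4] 66.4375 pred centre [[204.9, 253.0]]
top changes [[314, 166, 10, 17, 150], [193, 169, 186, 223, 13004], [223, 200, 13, 16, 152], [390, 200, 21, 34, 327], [381, 203, 9, 11, 68], [217, 214, 15, 17, 192], [353, 216, 20, 15, 221], [324, 221, 10, 16, 90], [82, 256, 142, 164, 11109], [285, 319, 11, 7, 60], [295, 339, 50, 43, 1143], [274, 360, 12, 15, 134], [319, 364, 30, 56, 797], [218, 366, 6, 8, 22], [214, 378, 80, 42, 1691], [296, 379, 37, 23, 543]]
scene changes [[280, 0, 22, 5, 97], [206, 0, 121, 100, 2777], [331, 0, 16, 5, 64], [350, 0, 26, 19, 345], [375, 0, 26, 43, 599], [269, 11, 12, 10, 78], [328, 24, 23, 74, 905], [353, 26, 105, 161, 5207], [213, 34, 14, 18, 143], [218, 65, 7, 28, 108], [435, 71, 9, 13, 78], [226, 76, 8, 11, 77], [212, 91, 8, 8, 48], [221, 99, 6, 4, 18], [212, 101, 9, 6, 36], [188, 104, 70, 63, 2024], [303, 107, 27, 29, 409], [277, 120, 6, 8, 34], [286, 120, 8, 7, 20], [312, 128, 45, 35, 1007], [274, 131, 11, 15, 109], [315, 162, 94, 61, 1984], [160, 171, 20, 39, 472], [282, 180, 21, 16, 130], [294, 184, 78, 79, 2367], [248, 204, 8, 5, 32], [381, 228, 74, 48, 1644], [194, 238, 22, 28, 455], [220, 246, 48, 46, 1238], [321, 264, 9, 12, 72]][ WARN:0@11.115] global loadsave.cpp:1063 imwrite_ Unsupported depth image for selected encoder is fallbacked to CV_8U.
```

Both samples are still: frame differences are only noise, and the tiles are where predicted. Some change boxes overlap the amber jar and the rib. I'll check whether they moved or are just in the arm's shadow.

```bash
python3 - <<'E'
import cv2,numpy as np
def chk(a,b,items):
    A=cv2.imread(a);B=cv2.imread(b)
    for n,(x,y,r) in items.items():
        t=A[y-r:y+r,x-r:x+r];w=B[max(y-r-9,0):y+r+9,x-r-9:x+r+9];m=cv2.matchTemplate(w,t,cv2.TM_CCOEFF_NORMED);_,v,_,p=cv2.minMaxLoc(m);print(n,"score",round(v,2),"shift",p[0]-9,p[1]-9,"mean",t.mean().round(0),w[9:-9,9:-9].mean().round(0))
chk("pics/top0.png","pics/topG.png",dict(jar_blue=(365,222,12),jar_or=(260,210,12),rib=(327,233,15),bowl=(323,175,16),mug=(194,165,14),tub=(428,162,16),spray=(299,222,12)))
print("top11");chk("pics/top0.png","pics/top11.png",dict(rib=(327,233,15),spray=(299,222,12),bowl=(323,175,16),jar_or=(260,210,12)))
print("top2");chk("pics/top0.png","pics/top2.png",dict(jar_blue=(365,222,12),rib=(327,233,15)))
print("scene");chk("pics/scene0.png","pics/sceneG.png",dict(bowl=(203,258,16),mug=(330,313,16),stand_o=(307,262,12),tub=(111,230,16),white=(273,260,12),y1=(440,298,16)))
W=cv2.cvtColor(cv2.imread("pics/topG.png"),cv2.COLOR_BGR2HSV);Z=cv2.cvtColor(cv2.imread("pics/top0.png"),cv2.COLOR_BGR2HSV)
for y in range(208,238,4):print(y,[tuple(Z[y,x].tolist()) for x in(357,365,373)],[tuple(W[y,x].tolist()) for x in(357,365,373)])
E
```

```text
jar_blue score 0.53 shift -9 -6 mean 71.0 81.0
jar_or score 0.75 shift 0 0 mean 89.0 78.0
rib score 0.69 shift -5 -2 mean 88.0 73.0
bowl score 0.4 shift 0 -1 mean 77.0 71.0
mug score 0.99 shift 0 0 mean 79.0 82.0
tub score 1.0 shift 0 0 mean 108.0 112.0
spray score 0.43 shift 1 1 mean 98.0 84.0
top11
rib score 0.93 shift 0 0 mean 88.0 88.0
spray score 0.7 shift 0 0 mean 98.0 86.0
bowl score 0.76 shift 0 0 mean 77.0 68.0
jar_or score 0.99 shift 0 0 mean 89.0 94.0
top2
jar_blue score 0.99 shift 0 0 mean 71.0 72.0
rib score 0.99 shift 0 0 mean 88.0 90.0
scene
bowl score 0.59 shift -1 0 mean 104.0 90.0
mug score 1.0 shift 0 0 mean 92.0 92.0
stand_o score 0.79 shift -1 0 mean 73.0 78.0
tub score 1.0 shift 0 0 mean 140.0 139.0
white score 0.78 shift 0 0 mean 103.0 93.0
y1 score 1.0 shift 0 0 mean 123.0 124.0
208 [(20, 107, 129), (20, 107, 122), (18, 121, 55)] [(13, 52, 89), (13, 42, 54), (16, 118, 54)]
212 [(18, 113, 99), (20, 109, 103), (18, 132, 54)] [(15, 58, 79), (22, 98, 99), (15, 93, 55)]
216 [(17, 107, 74), (14, 138, 74), (14, 128, 72)] [(15, 56, 91), (17, 59, 82), (19, 62, 66)]
220 [(17, 135, 66), (13, 134, 74), (15, 143, 75)] [(16, 59, 99), (18, 55, 93), (16, 58, 84)]
224 [(15, 120, 70), (14, 140, 73), (18, 109, 103)] [(16, 53, 106), (14, 63, 97), (20, 57, 94)]
228 [(19, 70, 80), (16, 147, 73), (24, 94, 128)] [(16, 54, 118), (17, 54, 108), (18, 53, 96)]
232 [(22, 104, 128), (19, 106, 132), (18, 106, 130)] [(16, 53, 116), (14, 54, 118), (19, 63, 89)]
236 [(22, 99, 131), (23, 100, 128), (22, 100, 130)] [(17, 53, 102), (17, 62, 111), (18, 64, 72)]
```

The arm itself covers them in the top view. I'll move it left, clear of everything, for one last check.

Call:
servo_tool(
  deltas=[
    [[0,0.01,-0.01],[0,0,0]],
    [[0,0.02,-0.02],[0,0,0]],
    [[0,0.03,-0.02],[0,0,0]],
    [[0,0.035,-0.01],[0,0,0]],
    [[0,0.035,0],[0,0,0]],
    [[0,0.035,0],[0,0,0]],
    [[0,0.035,0],[0,0,0]],
    [[0,0.035,0],[0,0,0]],
    [[0,0.035,0],[0,0,0]],
    [[0,0.035,0],[0,0,0]],
    [[0,0.02,0],[0,0,0]],
    [[0,0.01,0],[0,0,0]],
    [[0,0,0],[0,0,0]],
    [[0,0,0],[0,0,0]],
    [[0,0,0],[0,0,0]],
  ],
)

```text
time: 38.2
tool_pos: [479.0, 302.8, 400.8]
tcp_rot: [3.141, 0.436, -3.053]
contact_force: [-0.5, -0.9, -0.4]
grip_width: 59.8
finger_force: 0.0
```

```bash
python3 - <<'E'
from st import *
for n in("top","scene"):cv2.imwrite(f"pics/{n}H.png",bot.capture(n)[:,:,::-1])
def chk(a,b,items):
    A=cv2.imread(a);B=cv2.imread(b)
    for n,(x,y,r) in items.items():
        t=A[y-r:y+r,x-r:x+r];w=B[max(y-r-9,0):y+r+9,x-r-9:x+r+9];m=cv2.matchTemplate(w,t,cv2.TM_CCOEFF_NORMED);_,v,_,p=cv2.minMaxLoc(m);print(n,"score",round(v,2),"shift",p[0]-9,p[1]-9)
chk("pics/top0.png","pics/topH.png",dict(jar_blue=(365,222,12),rib=(327,233,15),bowl=(323,175,16),spray=(299,222,12),hood=(320,145,20)))
chk("pics/scene0.png","pics/sceneH.png",dict(bowl=(203,258,16),white=(273,260,12)))
from meas import *
T=cam(bot,"top");im=cv2.imread("pics/topH.png")[:,:,::-1].copy()
for c,y in(("blue",-15),("orange",99.5)):
    for nm,q in(("handle",[-62,y,208]),("band",[15,y,292])):
        u,v=proj(T,[O+Y.apply(q)])[0]
        r=8 if nm=="handle" else 10
        try:b=blob(im,(int(u)-9,int(v)-r,int(u)+10,int(v)+r),c);print(c,nm,b[2],rackY(T,O,Y,b[0],z=q[2]).round(1))
        except Exception as e:print(c,nm,e)
E
```

```text
[ 0.53   0.126  1.417 -0.193  1.205 -1.097] 59.84500377686258 [479.  302.8 400.8]
jar_blue score 0.97 shift 0 0
rib score 0.99 shift 0 0
bowl score 0.7 shift 0 0
spray score 0.99 shift 0 0
hood score 1.0 shift 0 0
bowl score 0.59 shift -1 0
white score 1.0 shift 0 0
blue handle 84.875 [-61.3 -14.7 208. ]
blue band 99.4375 [ 16.4 -17.6 292. ]
orange handle 106.0625 [-62.8  98.  208. ]
orange band 70.6875 [ 16.9  98.8 292. ]
```

Nothing has moved: jar, rib, spray bottle and bowl all show zero shift in the top view. Both handles are within 1–3 mm of their bands, and both samples are still. Handing in.

```bash
python3 -c "
from plant import bot
print(bot.close_job())"
```

```text
the job is handed in; nothing more can be done
None
```

The job is handed in at about 38 s of the 72 s. The orange and then the blue sample hang still on the rail, orange about 1 mm and blue 1–3 mm off the centre of its band. The robot is clear of everything, and none of the other objects moved in the final images.

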